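Shut and latch the cheese carrier

ROBOT

A 7-joint arm with a two-finger parallel gripper is mounted at the origin on the work surface. World frame = base frame: x ahead of the robot, y to its left, z up, the work surface at z = 0. Lengths are in m, angles in rad, forces in N, time in s.
With the tool pointing down it reaches from about 0.4 to 0.875 m from the base axis. Payload 6.5 kg.
Tool frame: the origin (TCP) lies midway between the tips of the shut fingers; the grasp point (between the pads) lies 19 mm behind it; y points along the fingers, z is the direction in which the jaws open and shut, and the axes are right-handed (so a half turn about y gives the same grasp; the last joint's range is limited). The gripper opens to 85 mm and grips with 20 to 120 N. Pads are 22 mm wide; open, the fingers measure 114 mm over their backs; the gripper's body (76 mm by 85 mm) begins 54 mm behind the grasp point. The pads swing forward as they close: fully open they stand 13 mm farther back than shut.
Start: joints at [1.066, 0.536, -0.004, 1.538, 0.003, 1.067, -0.071], TCP at [0.276, -0.588, 0.203] pointing down, gripper open.
Joint ranges: [-2.7, 2.7], [-0.37, 2.16], [-1.27, 1.26], [0.24, 2.4], [-1.31, 4.45], [0.19, 1.91], [-2.76, 2.76]. Speed limits (rad/s): [2.39, 2.39, 3.14, 3.14, 3.14, 3.14, 3.14].

INTERFACE

Orientations are given as a rotation vector (axis times angle).
In Python, from station import status, grab_frame, bot gives the robot as it stands.
- The arm moves only by the tool jog_arm, never from a script. Its argument "motion" is a list of rows, each an object with "slide": the shift along the tool's x, y, z in mm, a list of three; "dr": the turn, a rotation vector about the tool's x, y, z in rad, a list of three; "hand": the closure, from 0 (fully open) to 1 (shut). In form: [{"slide": [x, y, z], "dr": [rx, ry, rz], "hand": hand}, ...]. A call has 1 to 20 rows; each row is the pose to reach, as a shift and turn from the pose commanded when the call began, along the tool's axes at that moment; what a row does not reach only later rows make up. A row lasts 1/12 s, in which the tool goes at most 41.7 mm and 7.16 degrees, less where a joint would pass 70% of its speed; a pose out of reach is approached as far as the arm can. A call with a gripper value outside its range is refused whole. The fingers move at their own pace and stop on an object; "grip_force" is the grip in N (left out, the last holds). Time passes only in rows, so rows that repeat a pose let the fingers close. It gives the time, the measured TCP pose, the force and the opening at its end, in the units of the state.
- status.state(): the state, without advancing time (a new reading comes with each control period).
- grab_frame(name): name is "scene" or "top" or "wrist"; returns a dict with "img" (400x640x3 uint8, red, green, blue), "range_z" (400x640 float32, m along the optical axis (not along the pixel's ray), 0 where there is no reading), "K" (3x3 intrinsics, pixels), "R" (3x3) and "t" (3): a world point X has camera coordinates R X + t. Camera axes: x right, y down, z forward; pixel columns grow to the right and rows downward; lengths in m; the calibration is good to about 2 mm. A picture is of the moment at which its call begins.
- bot.job_done(): hands the job in, once; it reports no verdict.
The state is a dict: "t": time; "joints": joint angles; "qvel": joint speeds; "joint_torque": joint torques, N m; "tool_pos": TCP position; "tcp_rot": TCP orientation; "wrist_force": force on the tool from outside, world axes, zero at the start; "wrist_torque": the same for the moment, N m; "width": finger opening in m.
Only numpy, scipy, OpenCV 4.12 (cv2) and the standard library are available. Lean on these libraries where they do the work, as an engineer would, in place of code of your own. Each camera call takes 0.05 s, during which the arm holds its last target. There are 200 camera calls.

TASK

The insulated carrier has its cheese in and is ready to go: push its lid fully shut, hook the wire bail of the draw latch over the keeper on the lid, and press the lever down past centre until it lies flat against the wall and the latch holds by itself. Leave the cheeses and tools around it where they are.

Things in the scene. Friction and masses are not known exactly. Their poses are not given: they have to be found in the camera images.
- cool_box: light grey insulated cheese carrier, fixed, 320 mm wide, 240 deep, 190 high with the lid shut, on a low steel stand that tips it 14 degrees towards the robot, so its latch wall, which faces the robot, leans out over the table. Origin: middle of that wall's foot; x into the box, square to the wall, y along it, z up the wall. Lever's pivot: parallel to y, 18 mm in front of the wall, 113.5 mm up it
- lid_edge (a point): point on the flat top of the lid (a slab 38 mm thick), at mid-width, 20 mm behind its front edge. The lid is hinged along the far wall, 240 mm behind the latch wall and 151 mm up in the carrier's frame, and stands part open; shut, this point is 190 mm up and the lid's front flush with the wall. The hinge is stiff: the lid stays where it is left and takes about 1 to 5 N at its front edge to push down
- keeper (a point): seat for the bail's bar in the keeper, a hook 32 mm wide on the lid's front face; lid shut, it is 16 mm in front of the wall, 168 mm up it (axes then as the carrier's). The bar's middle line comes to lie here: it drops in from above onto a shelf 3 mm lower, behind a lip whose inner face is 6.5 mm in front of this point, outer face 10 mm in front, top 5 mm above; the seat's back is 10 mm behind this point
- lever (a joint): angle of the latch lever: 0 = flat against the wall, pointing to its foot; 1.57 = square to the wall; at most 2.5. Stiff, stays where left. 80 mm long from its pivot, 30 wide; its outer face is 10 mm outside the line from pivot to end. With the bail seated it stands at about 1; pressed on from there it stretches the sprung bail (about 5 N at its end); centre is passed only at about 0.1, so press until flat
- lever_end (a point): middle of the lever's outer face, 60 mm from the pivot, where a thumb presses; the lever's end curls outward just beyond
- bail_bar (a point): middle of the cross bar of the bail, a U of 6 mm round steel wire, 52 mm wide over its two straight legs (40 inside), 67 mm from its pin to the bar; can be gripped across both legs near the bar. z points from pin to bar along the legs, y along the bar. At first it leans out towards the robot, above the lever, which fits between the legs
- bail_pin (a point): the pin on the lever about which the bail swings, 16 mm from the lever's pivot, 7.5 degrees nearer the wall than the lever's line. Stiff pivot: the bail stays where it is left and, unless held or hooked, swings along with the lever; led by the bar, both give. The bar clears the lip only with the lever at about 1.6 or more, and the lever comes down as the bar is lowered into the keeper
- half_wheel_mid (a point): centre of a loose half wheel of cheese, radius 105 mm, 75 high, beside the carrier; leave alone
- wedge_mid (a point): centre of a loose cheese wedge, 105 mm long, 72 high; leave alone
- cutter_mid (a point): middle of a broad cheese cutter lying flat, blade 150 x 130 mm, wooden handle 24 mm high; leave alone
- cheese_iron_mid (a point): middle of a cheese iron lying flat, 140 mm long with a 75 mm cross handle 16 mm high; leave alone
- slate_mid (a point): centre of a blank slate tag on a wooden foot, 75 mm wide, 52 high; leave alone
- brush_mid (a point): middle of a wooden brush lying bristles down, 150 x 42 mm, 36 high; leave alone

How it is judged:
On the way, in this order (a step that is already met when the one before it is completed fails the run):
1. the lid is shut (z of lid_edge in the frame of cool_box below 0.1945 m), for 0.1 s.
2. the bail's bar lies in the keeper, behind its lip, with the lid shut and the lever not yet pressed (z of lid_edge in the frame of cool_box below 0.1945 m and z of bail_bar in the frame of keeper between -0.004 and 0.0035 m and x of bail_bar in the frame of keeper between -0.0065 and 0.011 m and value of joint lever above 0.4 rad), for 0.1 s.
At the end, for the whole second after the job is handed in: The lid is shut (its front within 4.5 mm), the bail's bar lies in the keeper behind its lip (on its shelf within 3.5 mm), and the lever lies flat against the wall (within 0.06 rad) and stays there by itself (z of lid_edge in the frame of cool_box below 0.1945 m and z of bail_bar in the frame of keeper between -0.004 and 0.0035 m and x of bail_bar in the frame of keeper between -0.0065 and 0.011 m and value of joint lever below 0.06 rad and velocity of joint lever below 0.05 rad/s); the robot touches nothing.
It fails at once if a cheese (half wheel or wedge) is pushed more than 30 mm from its place (distance of any of half_wheel_mid, wedge_mid from where it was at the start of the episode above 0.03 m).
It fails at once if a tool or the slate tag (cutter, cheese iron, brush, slate) is pushed more than 30 mm from its place (distance of any of cutter_mid, cheese_iron_mid, brush_mid, slate_mid from where it was at the start of the episode above 0.03 m).
It also fails if it takes over 69 s, if anything falls off the work surface, if the arm or the gripper's body presses on something with over 40 N, if the wrist force passes 120 N, or if a joint passes its speed limit or range.

## Working session

There is one attempt and no reset: what is moved stays moved. The work goes in short steps, Python scripts to look and compute and a tool call to move; the robot and the scene stay as the last step left them, time stands still between calls to the robot, and variables do not carry over. Pictures are saved under pics/ and viewed, about 8 in all and at most 12, crops included, and the job is handed in when it is done.

Besides the shell and the picture viewer there is one more tool, called as name(argument=value, ...), one argument or row to a line, values as JSON. jog_arm: Moves the arm, as the interface text tells. Its arguments: {"type":"object","properties":{"motion":{"type":"array","items":{"type":"object","properties":{"slide":{"type":"array","items":{"type":"number"}},"dr":{"type":"array","items":{"type":"number"}},"hand":{"type":"number"}}}},"grip_force":{"type":"number"}},"required":["motion"]}

```bash
ls; mkdir -p pics; cat > h.py <<'E'
import numpy as np, cv2
from scipy.spatial.transform import Rotation as Ro
from station import status, grab_frame, bot
def pt(f,u,v,r=1):
    z=f["range_z"][v-r:v+r+1,u-r:u+r+1]; z=np.median(z[z>0])
    c=np.linalg.inv(f["K"])@[u,v,1]*z
    return f["R"].T@(c-f["t"])
def proj(f,X):
    c=f["K"]@(f["R"]@np.array(X)+f["t"]); return c[:2]/c[2]
def save(f,n,crop=None,s=1):
    im=f["img"][:,:,::-1]
    if crop: a,b,c,d=crop; im=im[b:d,a:c]
    cv2.imwrite("pics/"+n,cv2.resize(im,None,fx=s,fy=s,interpolation=cv2.INTER_CUBIC))
E
python3 - <<'E'
from h import *
a=grab_frame("scene"); b=grab_frame("top")
cv2.imwrite("pics/a.png",cv2.resize(np.vstack([a["img"],b["img"]])[:,:,::-1],None,fx=.75,fy=.75))
np.savez("s.npz",**a);np.savez("t.npz",**b)
print(status.state())
for f in(a,b): print(f["K"],-f["R"].T@f["t"],f["R"])
E
```

```text
pics
{'t': 0.1, 'joints': array([ 1.0657689 ,  0.53710915, -0.0044092 ,  1.53876193,  0.00260139,
        1.06731458, -0.07120777]), 'qvel': array([ 1.45917139e-03, -1.84708311e-03,  1.41727664e-04, -1.04625913e-03,
       -2.19209371e-05, -2.19077002e-03, -5.25478240e-04]), 'joint_torque': array([ 2.61134504e-03, -5.84564102e+01,  1.05206251e+00, -2.59776396e+01,
        1.26781428e-02,  4.59617688e-03,  6.38717529e-05]), 'tool_pos': array([ 0.27587676, -0.58787225,  0.2022937 ]), 'tcp_rot': array([-0.44176399,  1.98016504, -1.97709406]), 'wrist_force': array([-0.17821373, -0.1943135 ,  0.24842571]), 'wrist_torque': array([-0.02544211, -0.00921761, -0.01619361]), 'width': 0.08526401738554967}
[[437.91864897   0.         316.04359183]
 [  0.         437.91864897 203.09608697]
 [  0.           0.           1.        ]] [ 0.51410312 -0.67900766  1.09827581] [[ 9.99894548e-01 -2.15868935e-04 -1.45205789e-02]
 [-8.63331409e-03 -8.12849125e-01 -5.82410307e-01]
 [-1.16773156e-02  5.82474251e-01 -8.12765272e-01]]
[[398.24789337   0.         317.57453551]
 [  0.         398.24789337 197.9681646 ]
 [  0.           0.           1.        ]] [ 2.68353427e-01 -4.84198554e-04  1.22998864e+00] [[ 2.87749401e-02 -9.99585748e-01 -5.79496579e-04]
 [-9.75502321e-01 -2.79551519e-02 -2.18205707e-01]
 [ 2.18099115e-01  6.84415641e-03 -9.75902625e-01]]
```

View pics/a.png

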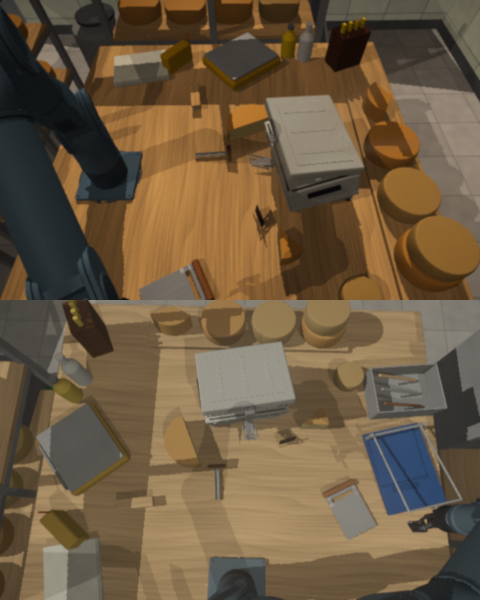

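The scene view (upper) shows the carrier at about (310,150) with its latch at (262,160). The top view (lower) shows the lid around (245,80) and the latch around (250,128). Next I'll enlarge both.

```bash
python3 - <<'E'
from h import *
a=np.load("s.npz");b=np.load("t.npz")
A=cv2.resize(a["img"][120:290,310:490],None,fx=3,fy=3,interpolation=2)[:,:,::-1]
B=cv2.resize(b["img"][50:220,250:430],None,fx=3,fy=3,interpolation=2)[:,:,::-1]
cv2.imwrite("pics/b1.png",A);cv2.imwrite("pics/b2.png",B)
E
```

```text
(no output)
```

View pics/b1.png

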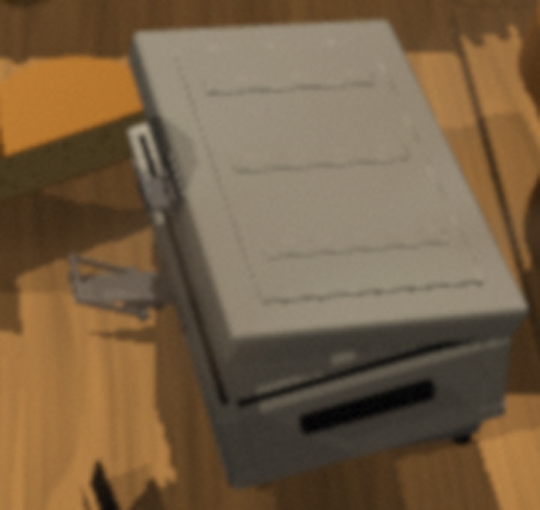

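View pics/b2.png

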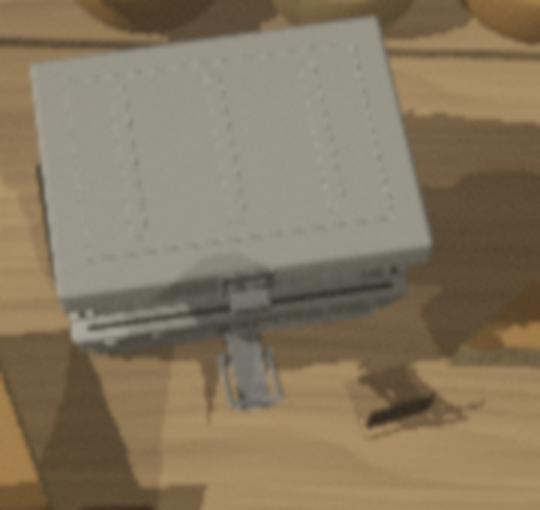

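Top crop: lid corners at about (32,66), (377,16), (428,243) and (62,298), keeper at (248,297), bail's outer end at (250,402). The lid stands a little open, and the bail leans out above the lever. I'll fit the lid plane and box frame from depth.

```bash
cat >> h.py <<'E'
def cloud(f,u0,v0,u1,v1):
    v,u=np.mgrid[v0:v1,u0:u1]; z=f["range_z"][v0:v1,u0:u1]
    m=z>0; p=np.stack([u[m],v[m],np.ones(m.sum())])*z[m]
    return (f["R"].T@(np.linalg.inv(f["K"])@p-f["t"][:,None])).T
E
cat > fit.py <<'E'
from h import *
a=np.load("s.npz");b=np.load("t.npz")
clouds={}
for n,f,box in(("scene",a,(310,115,500,300)),("top",b,(250,45,430,195))):
    P=cloud(f,*box); clouds[n]=P
    Q=P[(P[:,2]>.15)]
    rng=np.random.default_rng(0);best=0
    for _ in range(500):
        s=Q[rng.choice(len(Q),3,False)];nn=np.cross(s[1]-s[0],s[2]-s[0]);
        if np.linalg.norm(nn)<1e-4: continue
        nn/=np.linalg.norm(nn); 
        if abs(nn[2])<.8: continue
        c=(abs((Q-s[0])@nn)<.004)
        if c.sum()>best: best=c.sum();I=c
    for _ in range(3):
        L=Q[I];m=L.mean(0);nn=np.linalg.svd(L-m,full_matrices=False)[2][2];nn*=np.sign(nn[2]);I=abs((Q-m)@nn)<.004
    L=Q[I]
    e1=np.cross([0,1,0],nn);e1/=np.linalg.norm(e1);e2=np.cross(nn,e1)
    uv=np.stack([(L-m)@e1,(L-m)@e2],1).astype(np.float32)
    r=cv2.minAreaRect(uv); C=[m+x*e1+y*e2 for x,y in cv2.boxPoints(r)]
    print(n,"normal",nn,"tilt",np.degrees(np.arccos(nn[2])),"az",np.degrees(np.arctan2(nn[1],nn[0])),"n",len(L),r); print(np.round(C,4))
    W=P[(P[:,2]<.05)]; print("table z",np.median(W[:,2]))
E
python3 fit.py
python3 - <<'E'
import sys; sys.path.insert(0,'.')
from h import *
b=np.load("t.npz")
for n,(x,y) in dict(keeper=(248,297),leverpiv=(243,345),bar=(250,402),barL=(232,405),barR=(275,398),lever=(250,370)).items():
    print(n,pt(b,250+x//3,50+y//3,0),pt(b,250+x//3,50+y//3,1))
E
```

```text
scene normal [0.12407957 0.02118465 0.9920461 ] tilt 7.2312920872699955 az 9.688937756169526 n 9193 ((-0.0004137083888053894, 0.016001105308532715), (0.24219991266727448, 0.3197651207447052), 10.335619926452637)
[[ 0.5972  0.1312  0.2904]
 [ 0.655  -0.1833  0.2898]
 [ 0.8913 -0.1398  0.2594]
 [ 0.8336  0.1747  0.2599]]
table z 0.0010334286687603744
top normal [0.12404386 0.02249628 0.99202169] tilt 7.242394850152369 az 10.279290477127548 n 9079 ((0.003673076629638672, 0.00030410289764404297), (0.24546776711940765, 0.317110538482666), 10.390827178955078)
[[ 0.5953  0.1295  0.2913]
 [ 0.653  -0.1823  0.2911]
 [ 0.8924 -0.1381  0.2602]
 [ 0.8348  0.1738  0.2603]]
table z 0.0021812540485296023
keeper [ 0.61233134 -0.02678388  0.26720931] [ 0.61264012 -0.02680749  0.26634503]
leverpiv [ 0.61115402 -0.02854058  0.13483204] [ 0.61177782 -0.02859163  0.13283916]
bar [ 0.54786734 -0.0345566   0.16205253] [ 0.54795701 -0.03456753  0.16170995]
barL [ 0.58695944 -0.02070732 -0.00199924] [ 0.58572607 -0.02062904  0.00276997]
barR [ 0.55499617 -0.05676186  0.15918361] [ 0.5542301  -0.05661146  0.16204541]
lever [ 0.58679078 -0.03469395  0.13710579] [ 0.58608769 -0.03461841  0.1395188 ]
```

```bash
cat >> h.py <<'E'
yaw=np.radians(10.34); t14=np.radians(14)
xh=np.array([np.cos(yaw),np.sin(yaw),0]); Z=np.array([0,0,1.])
bx=np.cos(t14)*xh+np.sin(t14)*Z; bz=-np.sin(t14)*xh+np.cos(t14)*Z; by=np.cross(bz,bx)
B=np.stack([bx,by,bz],1)
nl=np.array([.12406,.0218,.99203]); O=np.array([.8630,.0177,.2600])-.039*nl-.24*bx-.151*bz
def w(x,y,z): return O+B@np.array([x,y,z])/1000     # box mm -> world m
def box(P): return (np.asarray(P)-O)@B*1000
def orient(lean,s=1):  # lean deg: approach dir = (sin,0,-cos) in box frame; tool y = approach, tool z = s*by
    l=np.radians(lean); a=np.sin(l)*bx-np.cos(l)*bz; z=s*by
    return np.stack([np.cross(a,z),a,z],1)
def go(p,lean=None,s=1,pose=None):
    st=status.state(); P=st["tool_pos"]; R=Ro.from_rotvec(st["tcp_rot"]).as_matrix()
    if pose is not None: P,R=pose
    T=R if lean is None else orient(lean,s)
    sl=R.T@(w(*p)-P)*1000; dr=Ro.from_matrix(R.T@T).as_rotvec()
    n=max(np.linalg.norm(sl)/41.7,np.degrees(np.linalg.norm(dr))/7.16)
    print("to",p,"slide",np.round(sl,1),"dr",np.round(dr,3),"rows>=%.1f"%n)
    return w(*p),T
def where():
    st=status.state();R=Ro.from_rotvec(st["tcp_rot"]).as_matrix()
    a=B.T@R; print("t",st["t"],"box tcp",np.round(box(st["tool_pos"]),1),"approach(box)",np.round(a[:,1],3),"jaw",np.round(a[:,2],3),"F",np.round(st["wrist_force"],1),"w",st["width"],"q",np.round(st["joints"],2))
E
python3 - <<'E'
from h import *
where(); print("O",O)
for s in(1,-1):
  go((0,0,320),-14,s)
b=np.load("t.npz")
P=cloud(b,180,100,430,260); q=box(P)
for n,c in dict(keeper=[.6123,-.0268,.267],bar=[.548,-.0346,.162],barR=[.555,-.0567,.159],lever=[.5868,-.0347,.137]).items(): print(n,box(c).round(1))
# objects near the latch: world xy in grid with max height
for x in np.arange(.42,.66,.02):
  print("%.2f"%x,[int(1000*max(P[(abs(P[:,0]-x-.01)<.01)&(abs(P[:,1]-y-.01)<.01)][:,2],default=-.009)) for y in np.arange(.18,-.22,-.02)])
E
```

```text
t 0.1 box tcp [-425.7 -490.4  297.4] approach(box) [-0.242  0.001 -0.97 ] jaw [ 0.248 -0.967 -0.063] F [-0.2 -0.2  0.2] w 0.08526401738554967 q [ 1.07  0.54 -0.    1.54  0.    1.07 -0.07]
O [ 0.66500947 -0.01839122  0.01673492]
to (0, 0, 320) slide [-519.4 -124.4 -370.1] dr [ 0.000e+00 -2.883e+00 -2.000e-03] rows>=23.1
to (0, 0, 320) slide [-519.4 -124.4 -370.1] dr [0.002 0.258 0.   ] rows>=15.6
keeper [  8.8   1.2 255.7]
bar [-79.4   5.1 169.5]
barR [-77.3 -17.9 165.9]
lever [-48.4  -2.  136. ]
0.42 [6, 5, 8, 4, 17, 19, 7, 7, 6, 6, 6, 5, 7, 6, 5, 6, 4, 7, 10, 7]
0.44 [80, 4, 5, 14, 16, 20, 5, 6, 5, 4, 6, 6, 5, 6, 5, 9, 6, 7, 5, 6]
0.46 [80, 79, 8, 20, 20, 21, 21, 7, 6, 5, 7, 8, 6, 5, 6, 7, 6, 6, 7, 8]
0.48 [81, 81, 6, 7, 6, 4, 9, 6, 8, 5, 5, 5, 7, 6, 6, 6, 6, 5, 5, 7]
0.50 [82, 79, 5, 6, 5, 8, 6, 4, 7, 5, 9, 6, 5, 5, 6, 6, 5, 6, 8, 5]
0.52 [81, 8, 7, 7, 5, 7, 6, 9, 8, 7, 6, 8, 7, 6, 5, 6, 5, 6, 5, 8]
0.54 [78, 6, 6, 4, 6, 5, 8, 9, 7, 7, 165, 165, 165, 164, 6, 6, 6, 9, 17, 5]
0.56 [50, 7, 5, 7, 5, 6, 5, 5, 7, 4, 153, 147, 157, 157, 5, 6, 6, 39, 55, 54]
0.58 [5, 5, 7, 274, 261, 6, 5, 5, 9, 6, 271, 274, 145, 140, 7, 5, 5, 4, 5, 53]
0.60 [6, 5, 6, 290, 291, 292, 291, 290, 286, 265, 277, 277, 278, 4, 6, 7, 5, 7, 7, 6]
0.62 [7, 6, 7, 290, 289, 291, 291, 291, 292, 290, 291, 291, 291, 291, 285, 5, 6, 8, 4, 4]
0.64 [4, 6, 5, 287, 288, 289, 291, 290, 289, 290, 291, 291, 290, 290, 294, 292, 290, 291, 291, 277]
0.66 [4, 8, 281, 284, 285, 288, 289, 287, 289, 288, 289, 290, 289, 289, 289, 290, 290, 291, 290, 158]
```

```bash
python3 - <<'E'
from h import *
p=go((49,0,300),0,-1); go((49,0,264),0,-1,p); go((20,0,189),0,-1,p)
E
```

```text
to (49, 0, 300) slide [-570.  -116.9 -356.7] dr [0.033 0.257 0.243] rows>=16.4
to (49, 0, 264) slide [-0. 36.  0.] dr [0. 0. 0.] rows>=0.9
to (20, 0, 189) slide [ 29. 111.  -0.] dr [0. 0. 0.] rows>=2.8
```

jog_arm(
  motion=[
    {"slide": [-40, -40, -25], "dr": [0, 0, 0], "hand": 1},
    {"slide": [-80, -80, -50], "dr": [0, 0, 0], "hand": 1},
    {"slide": [-120, -120, -75], "dr": [0, 0, 0], "hand": 1},
    {"slide": [-570, -130, -357], "dr": [0.033, 0.257, 0.243], "hand": 1},
    {"slide": [-570, -130, -357], "dr": [0.033, 0.257, 0.243], "hand": 1},
    {"slide": [-570, -130, -357], "dr": [0.033, 0.257, 0.243], "hand": 1},
    {"slide": [-570, -130, -357], "dr": [0.033, 0.257, 0.243], "hand": 1},
    {"slide": [-570, -130, -357], "dr": [0.033, 0.257, 0.243], "hand": 1},
    {"slide": [-570, -130, -357], "dr": [0.033, 0.257, 0.243], "hand": 1},
    {"slide": [-570, -130, -357], "dr": [0.033, 0.257, 0.243], "hand": 1},
    {"slide": [-570, -130, -357], "dr": [0.033, 0.257, 0.243], "hand": 1},
    {"slide": [-570, -130, -357], "dr": [0.033, 0.257, 0.243], "hand": 1},
    {"slide": [-570, -130, -357], "dr": [0.033, 0.257, 0.243], "hand": 1},
    {"slide": [-570, -117, -357], "dr": [0.033, 0.257, 0.243], "hand": 1},
    {"slide": [-570, -117, -357], "dr": [0.033, 0.257, 0.243], "hand": 1},
    {"slide": [-570, -117, -357], "dr": [0.033, 0.257, 0.243], "hand": 1},
    {"slide": [-570, -117, -357], "dr": [0.033, 0.257, 0.243], "hand": 1},
    {"slide": [-570, -117, -357], "dr": [0.033, 0.257, 0.243], "hand": 1},
    {"slide": [-570, -117, -357], "dr": [0.033, 0.257, 0.243], "hand": 1},
    {"slide": [-570, -117, -357], "dr": [0.033, 0.257, 0.243], "hand": 1},
  ],
)

```text
t: 1.77
tool_pos: [0.6399, -0.0238, 0.3194]
tcp_rot: [0.064, 2.03, -1.989]
wrist_force: [0.6, -0.3, -0.2]
width: 0.0002
```

```bash
python3 -c "
from h import *
where()"
```

```text
t 1.7667 box tcp [ 48.3  -0.8 299.9] approach(box) [-0.001 -0.002 -1.   ] jaw [ 0.    -1.     0.002] F [ 0.6 -0.3 -0.2] w 0.00015925054037641679 q [ 0.24  0.3  -0.32  1.65  0.08  0.97 -1.48]
```

jog_arm(
  motion=[
    {"slide": [0, 20, 0], "dr": [0, 0, 0], "hand": 1},
    {"slide": [0, 32, 0], "dr": [0, 0, 0], "hand": 1},
    {"slide": [5, 43, 0], "dr": [0, 0, 0], "hand": 1},
    {"slide": [11, 54, 0], "dr": [0, 0, 0], "hand": 1},
    {"slide": [14, 63, 0], "dr": [0, 0, 0], "hand": 1},
    {"slide": [18, 72, 0], "dr": [0, 0, 0], "hand": 1},
    {"slide": [21, 81, 0], "dr": [0, 0, 0], "hand": 1},
    {"slide": [24, 90, 0], "dr": [0, 0, 0], "hand": 1},
    {"slide": [26, 97, 0], "dr": [0, 0, 0], "hand": 1},
    {"slide": [27, 103, 0], "dr": [0, 0, 0], "hand": 1},
    {"slide": [28, 107, 0], "dr": [0, 0, 0], "hand": 1},
    {"slide": [28, 109, 0], "dr": [0, 0, 0], "hand": 1},
    {"slide": [28, 110, 0], "dr": [0, 0, 0], "hand": 1},
    {"slide": [28, 110, 0], "dr": [0, 0, 0], "hand": 1},
    {"slide": [28, 110, 0], "dr": [0, 0, 0], "hand": 1},
  ],
)

```text
t: 3.02
tool_pos: [0.6404, -0.0231, 0.207]
tcp_rot: [0.066, 2.029, -1.987]
wrist_force: [0.8, 0.3, 0.3]
width: -0.0003
```

```bash
python3 -c "
from h import *
where()"
```

```text
t 3.0167 box tcp [ 21.7  -0.2 190.6] approach(box) [ 0.001 -0.001 -1.   ] jaw [ 0.    -1.     0.001] F [0.8 0.3 0.3] w -0.0003004523264550438 q [ 0.22  0.4  -0.3   1.79  0.13  0.73 -1.51]
```

jog_arm(
  motion=[
    {"slide": [0, 1.5, 0], "dr": [0, 0, 0], "hand": 1},
    {"slide": [0, 3, 0], "dr": [0, 0, 0], "hand": 1},
    {"slide": [0, 3, 0], "dr": [0, 0, 0], "hand": 1},
  ],
)

```text
t: 3.27
tool_pos: [0.6408, -0.0232, 0.2036]
tcp_rot: [0.065, 2.03, -1.988]
wrist_force: [-0.3, -0.4, -0.7]
width: 0.0002
```

jog_arm(
  motion=[
    {"slide": [0, 1.5, 0], "dr": [0, 0, 0], "hand": 1},
    {"slide": [0, 3, 0], "dr": [0, 0, 0], "hand": 1},
    {"slide": [0, 3, 0], "dr": [0, 0, 0], "hand": 1},
  ],
)

```text
t: 3.52
tool_pos: [0.6413, -0.0231, 0.2004]
tcp_rot: [0.065, 2.03, -1.988]
wrist_force: [-0.7, -0.2, 0.3]
width: -0.0
```

```bash
python3 - <<'E'
from h import *
where()
a=grab_frame("scene"); save(a,"c.png",(300,110,500,280),3)
P=cloud(a,360,130,480,230); q=box(P)
m=(q[:,0]>60)&(q[:,0]<200)&(abs(q[:,1])<120)&(q[:,2]>150)&(q[:,2]<225)
A=np.c_[q[m][:,:2],np.ones(m.sum())]; s=np.linalg.lstsq(A,q[m][:,2],rcond=None)[0]; print("lid plane z=",s, "at (20,0):",s@[20,0,1],"at(220)",s@[220,0,1])
E
```

```text
t 3.5167 box tcp [ 21.   -0.3 184.1] approach(box) [-0.    -0.001 -1.   ] jaw [ 0.    -1.     0.001] F [-0.7 -0.2  0.3] w -4.341756109561357e-05 q [ 0.22  0.41 -0.3   1.79  0.13  0.72 -1.52]
lid plane z= [-1.06251893e-01 -1.78513615e-04  2.15921558e+02] at (20,0): 213.79651970860294 at(220) 192.54614108813783
```

View pics/c.png

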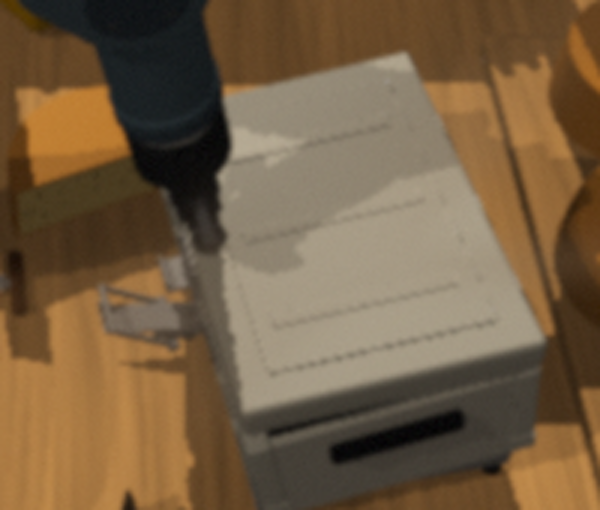

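The lid is still about 6° open while the fingers show no load. The fingers at crop (210,240) look as if they may be standing in front of the lid's edge, so I'll check the TCP's projection.

```bash
python3 - <<'E'
from h import *
a=grab_frame("scene"); b=grab_frame("top")
st=status.state()
R=Ro.from_rotvec(st["tcp_rot"]).as_matrix()
ims=[]
for f,c in((a,(360,140,440,230)),(b,(290,90,390,200))):
    im=cv2.resize(f["img"][c[1]:c[3],c[0]:c[2]],None,fx=6,fy=6,interpolation=2)[:,:,::-1].copy()
    for d,col in((0,(0,0,255)),(-.019,(0,255,0)),(-.073,(255,0,0))):
        p=(proj(f,st["tool_pos"]+R[:,1]*d)-c[:2])*6; cv2.circle(im,tuple(int(v) for v in p),4,col,-1)
    ims.append(im)
h=max(i.shape[0] for i in ims); im=np.hstack([cv2.copyMakeBorder(i,0,h-i.shape[0],0,0,0) for i in ims])
cv2.imwrite("pics/d.png",cv2.resize(im,None,fx=.72,fy=.72))
for f,c in((a,(360,110,440,230)),(b,(290,90,390,200))):
    q=box(cloud(f,*c)); m=(abs(q[:,1])<30)&(q[:,0]>-40)&(q[:,0]<60)&(q[:,2]>180)&(q[:,2]<260)
    for z in range(185,260,8):
        k=m&(abs(q[:,2]-z)<4); 
        if k.sum(): print(z,k.sum(),np.percentile(q[k][:,0],[5,50,95]).round(),np.percentile(q[k][:,1],[5,95]).round())
E
```

```text
185 22 [-9. -6.  2.] [-23.  10.]
193 25 [-10.  -2.   3.] [-22.  12.]
201 15 [-2.  1.  4.] [-25.  15.]
209 303 [ 4. 40. 58.] [-28.  25.]
217 47 [ 8. 22. 52.] [-25.  18.]
225 7 [17. 21. 28.] [-14. -11.]
233 1 [27. 27. 27.] [-12. -12.]
257 2 [15. 24. 34.] [-10.  -9.]
185 1 [4. 4. 4.] [30. 30.]
193 1 [5. 5. 5.] [27. 27.]
209 3 [ 7. 12. 14.] [28. 30.]
```

View pics/d.png

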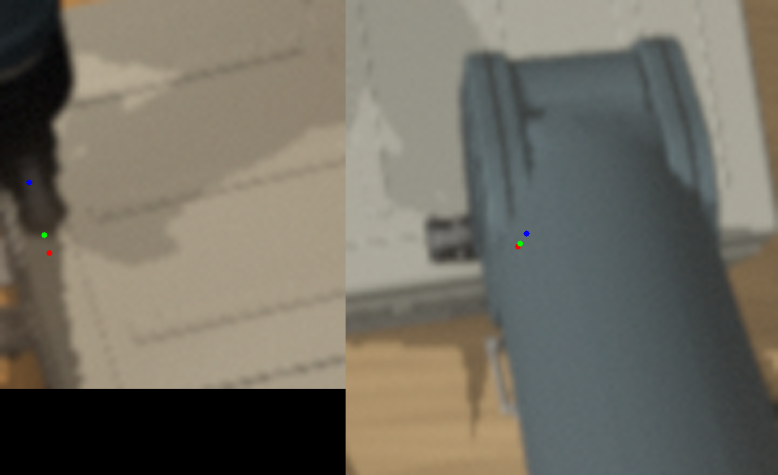

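```bash
cat >> h.py <<'E'
def lid(f=None):
    f=f or grab_frame("scene"); q=box(cloud(f,360,120,490,240))
    m=(q[:,0]>60)&(q[:,0]<220)&(abs(q[:,1])<130)&(q[:,2]>150)&(q[:,2]<290)
    q=q[m]
    for _ in range(4):
        A=np.c_[q[:,:2],np.ones(len(q))]; s=np.linalg.lstsq(A,q[:,2],rcond=None)[0]; q=q[abs(A@s-q[:,2])<4] if _ else q[q[:,2]<np.percentile(q[:,2],80)+15]
    print("lid z=%.4fx%+.4fy+%.1f"%tuple(s),"at 20: %.1f at 240: %.1f"%(s@[20,0,1],s@[240,0,1]),len(q))
E
python3 - <<'E'
from h import *
for i in range(2): where(); lid()
f=grab_frame("wrist"); save(f,"w1.png",s=1); P=proj(f,status.state()["tool_pos"]); print(P)
q=cloud(f,0,0,640,400); q=box(q); 
for y in(-60,-40,40,60):
  for x in(15,40,80,120):
    k=(abs(q[:,1]-y)<6)&(abs(q[:,0]-x)<6)&(q[:,2]>170); print(y,x,k.sum(),np.median(q[k][:,2]).round(1) if k.sum() else None)
E
```

```text
t 3.6667 box tcp [ 21.2  -0.3 184.3] approach(box) [ 0.    -0.001 -1.   ] jaw [ 0.    -1.     0.001] F [ 1.  -0.2  1.5] w 0.0002657308519498374 q [ 0.22  0.41 -0.3   1.79  0.13  0.72 -1.52]
lid z=-0.1105x+0.0001y+216.4 at 20: 214.2 at 240: 189.9 5511
t 3.7167 box tcp [ 21.2  -0.4 184.3] approach(box) [ 0.    -0.001 -1.   ] jaw [ 0.    -1.     0.001] F [-0.2  0.3  0.2] w -0.00035035121352690107 q [ 0.22  0.41 -0.3   1.79  0.13  0.72 -1.52]
lid z=-0.1114x-0.0001y+216.6 at 20: 214.4 at 240: 189.9 5463
[322.76619023 235.36892551]
-60 15 545 211.2
-60 40 649 210.6
-60 80 692 206.2
-60 120 800 201.8
-40 15 1753 276.8
-40 40 592 210.5
-40 80 684 206.2
-40 120 803 201.8
40 15 1433 273.9
40 40 588 210.4
40 80 684 206.2
40 120 802 201.8
60 15 548 211.2
60 40 611 210.5
60 80 690 206.2
60 120 800 201.8
```

View pics/w1.png

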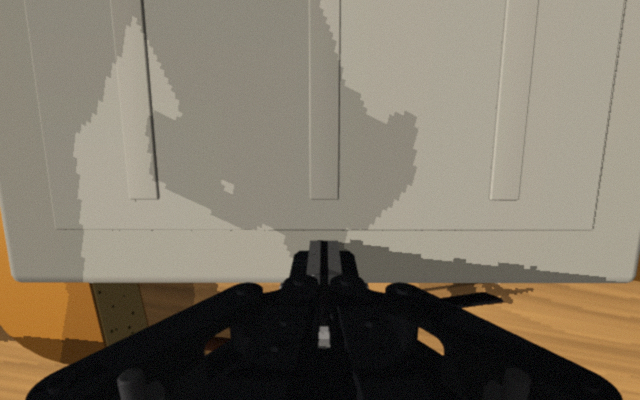

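Wrist view: the finger tips end at about (322,243) on the lid, just behind its front edge (row 280). I'll check their depth against the reported TCP.

```bash
python3 - <<'E'
from h import *
f=grab_frame("wrist"); st=status.state(); R=Ro.from_rotvec(st["tcp_rot"]).as_matrix()
print("cam in tool mm",(R.T@((-f["R"].T@f["t"])-st["tool_pos"])*1000).round(1))
for u,v in((305,240),(322,236),(310,246),(322,246),(335,246),(310,256),(322,256),(335,256),(322,270),(345,262),(300,262),(322,290)):
    p=pt(f,u,v,0); print(u,v,"box",box(p).round(1),"tool",(R.T@(p-st["tool_pos"])*1000).round(1))
E
```

```text
cam in tool mm [ -65.9 -170.2    0.5]
305 240 box [ 28.6   8.4 209.7] tool [ -7.4 -25.3  -8.7]
322 236 box [ 30.7   0.  209.8] tool [ -9.5 -25.3  -0.3]
310 246 box [ 30.9   5.4 222.7] tool [ -9.7 -38.3  -5.7]
322 246 box [ 30.8  -0.  222.4] tool [ -9.6 -38.   -0.3]
335 246 box [ 31.3  -5.9 223.6] tool [-10.1 -39.2   5.6]
310 256 box [ 31.    4.9 233.4] tool [ -9.8 -49.   -5.2]
322 256 box [ 3.120e+01 -1.000e-01  2.338e+02] tool [ -9.9 -49.4  -0.2]
335 256 box [ 31.5  -5.5 234.5] tool [-10.3 -50.1   5.2]
322 270 box [ 3.10e+01 -1.00e-01  2.46e+02] tool [ -9.8 -61.6  -0.1]
345 262 box [ 27.2  -9.9 231.3] tool [ -6.  -46.8   9.6]
300 262 box [ 26.6   9.4 230. ] tool [ -5.4 -45.6  -9.7]
322 290 box [ 2.460e+01 -2.000e-01  2.494e+02] tool [ -3.4 -65.   -0.1]
```

jog_arm(
  motion=[
    {"slide": [0, -30, 0], "dr": [0, 0, 0], "hand": 1},
    {"slide": [0, -60, 0], "dr": [0, 0, 0], "hand": 1},
    {"slide": [0, -60, 0], "dr": [0, 0, 0], "hand": 1},
  ],
)

```text
t: 4.12
tool_pos: [0.6297, -0.0257, 0.265]
tcp_rot: [0.074, 2.024, -1.985]
wrist_force: [1.0, 1.0, 0.7]
width: -0.0001
```

```bash
python3 - <<'E'
from h import *
f=grab_frame("wrist"); st=status.state(); R=Ro.from_rotvec(st["tcp_rot"]).as_matrix()
where(); lid()
p=cloud(f,295,215,350,290); q=(p-st["tool_pos"])@R*1000
for u in (315,322,329):
  print(u,[tuple((R.T@(pt(f,u,v,0)-st["tool_pos"])*1000).round(0)[:2]) for v in range(222,262,4)])
print(proj(f,st["tool_pos"]))
a=grab_frame("scene"); print(proj(a,st["tool_pos"]))
for v in range(120,225,4):
  u=int(proj(a,st["tool_pos"])[0]); print(v,[tuple(((pt(a,uu,v,0)-st["tool_pos"])@R*1000).round(0)) for uu in(u-6,u,u+4)])
E
```

```text
t 4.1667 box tcp [ 23.8  -0.8 247.5] approach(box) [ 0.006 -0.003 -1.   ] jaw [ 0.    -1.     0.003] F [ 0.1  0.8 -0.9] w 2.3861103108705345e-05 q [ 0.25  0.32 -0.32  1.76  0.09  0.83 -1.49]
lid z=-0.1107x-0.0004y+216.5 at 20: 214.3 at 240: 189.9 5519
315 [(np.float64(4.0), np.float64(37.0)), (np.float64(7.0), np.float64(36.0)), (np.float64(9.0), np.float64(36.0)), (np.float64(12.0), np.float64(35.0)), (np.float64(15.0), np.float64(36.0)), (np.float64(-11.0), np.float64(-35.0)), (np.float64(-11.0), np.float64(-41.0)), (np.float64(-11.0), np.float64(-45.0)), (np.float64(-11.0), np.float64(-49.0)), (np.float64(-11.0), np.float64(-54.0))]
322 [(np.float64(4.0), np.float64(37.0)), (np.float64(6.0), np.float64(36.0)), (np.float64(9.0), np.float64(36.0)), (np.float64(12.0), np.float64(36.0)), (np.float64(15.0), np.float64(36.0)), (np.float64(-11.0), np.float64(-36.0)), (np.float64(-11.0), np.float64(-40.0)), (np.float64(-11.0), np.float64(-45.0)), (np.float64(-11.0), np.float64(-50.0)), (np.float64(-11.0), np.float64(-53.0))]
329 [(np.float64(4.0), np.float64(37.0)), (np.float64(6.0), np.f
[... 4483 characters left out ...]

212 [(np.float64(37.0), np.float64(126.0), np.float64(-10.0)), (np.float64(21.0), np.float64(62.0), np.float64(36.0)), (np.float64(12.0), np.float64(36.0), np.float64(56.0))]
216 [(np.float64(40.0), np.float64(125.0), np.float64(2.0)), (np.float64(24.0), np.float64(122.0), np.float64(10.0)), (np.float64(15.0), np.float64(34.0), np.float64(68.0))]
220 [(np.float64(43.0), np.float64(129.0), np.float64(12.0)), (np.float64(28.0), np.float64(143.0), np.float64(9.0)), (np.float64(17.0), np.float64(40.0), np.float64(75.0))]
224 [(np.float64(50.0), np.float64(258.0), np.float64(-55.0)), (np.float64(33.0), np.float64(264.0), np.float64(-52.0)), (np.float64(20.0), np.float64(54.0), np.float64(77.0))]
```

The fingertips really sit about 30 mm behind the reported TCP along the tool axis. The lid contact, wrist depth and scene depth all agree, so I'll apply that offset from here on. Now to finish pushing the lid.

```bash
sed -i 's/sl=R.T@(w(\*p)-P)\*1000/sl=R.T@(w(*p)+TIP*T[:,1]-P)*1000/; s/    return w(\*p),T/    return w(*p)+TIP*T[:,1],T/; s/print("t",st\["t"\],/print("t",st["t"],"box TIP",np.round(box(st["tool_pos"]-TIP*R[:,1]),1),/' h.py; sed -i '1a TIP=.030' h.py; python3 - <<'E'
from h import *
where(); go((22,0,216),0,-1); go((20,0,189),0,-1)
E
```

```text
t 4.2667 box TIP [ 21.1  -0.3 274.5] box tcp [ 21.1  -0.4 244.5] approach(box) [ 0.001 -0.002 -1.   ] jaw [ 0.    -1.     0.002] F [ 0.6 -0.   0.1] w -0.00010143880151078287 q [ 0.25  0.32 -0.32  1.76  0.09  0.83 -1.49]
to (22, 0, 216) slide [-0.8 58.5 -0.5] dr [-0.002  0.    -0.001] rows>=1.4
to (20, 0, 189) slide [ 1.2 85.5 -0.5] dr [-0.002  0.    -0.001] rows>=2.0
```

jog_arm(
  motion=[
    {"slide": [0, 30, 0], "dr": [0, 0, 0], "hand": 1},
    {"slide": [1, 55, 0], "dr": [0, 0, 0], "hand": 1},
    {"slide": [1, 64, 0], "dr": [0, 0, 0], "hand": 1},
    {"slide": [2, 70, 0], "dr": [0, 0, 0], "hand": 1},
    {"slide": [3, 76, 0], "dr": [0, 0, 0], "hand": 1},
    {"slide": [4, 81, 0], "dr": [0, 0, 0], "hand": 1},
    {"slide": [4, 85, 0], "dr": [0, 0, 0], "hand": 1},
    {"slide": [4, 87, 0], "dr": [0, 0, 0], "hand": 1},
    {"slide": [4, 88, 0], "dr": [0, 0, 0], "hand": 1},
    {"slide": [4, 88, 0], "dr": [0, 0, 0], "hand": 1},
  ],
)

```text
t: 5.1
tool_pos: [0.6438, -0.0228, 0.1751]
tcp_rot: [0.065, 2.029, -1.989]
wrist_force: [-14.8, -0.3, 20.0]
width: -0.0
```

```bash
python3 - <<'E'
from h import *
where(); lid()
E
```

```text
t 5.1 box TIP [ 17.3  -0.5 188.9] box tcp [ 17.3  -0.5 158.9] approach(box) [-0.    -0.002 -1.   ] jaw [ 0.    -1.     0.002] F [-14.8  -0.3  20. ] w -1.4302844287462587e-05 q [ 0.21  0.45 -0.29  1.81  0.15  0.67 -1.53]
lid z=-0.0047x-0.0001y+190.4 at 20: 190.3 at 240: 189.3 5461
```

```bash
python3 - <<'E'
from h import *
go((10,0,260),0,-1);go((-115,0,220),35,-1)
E
```

```text
to (10, 0, 260) slide [  7.3 -71.1  -0.3] dr [-0.002  0.    -0.   ] rows>=1.7
to (-115, 0, 220) slide [115.1 -36.5  -0.4] dr [-0.002  0.001  0.611] rows>=4.9
```

jog_arm(
  motion=[
    {"slide": [5, -40, 0], "dr": [0, 0, 0], "hand": 1},
    {"slide": [10, -75, 0], "dr": [0, 0, 0.05], "hand": 1},
    {"slide": [40, -80, 0], "dr": [0, 0, 0.15], "hand": 0},
    {"slide": [75, -75, 0], "dr": [0, 0, 0.27], "hand": 0},
    {"slide": [100, -55, 0], "dr": [0, 0, 0.39], "hand": 0},
    {"slide": [115, -36.5, 0], "dr": [0, 0, 0.51], "hand": 0},
    {"slide": [115, -36.5, 0], "dr": [0, 0, 0.611], "hand": 0},
    {"slide": [115, -36.5, 0], "dr": [0, 0, 0.611], "hand": 0},
    {"slide": [115, -36.5, 0], "dr": [0, 0, 0.611], "hand": 0},
    {"slide": [115, -36.5, 0], "dr": [0, 0, 0.611], "hand": 0},
  ],
)

```text
t: 5.98
tool_pos: [0.5305, -0.0331, 0.2084]
tcp_rot: [0.383, 1.914, -1.646]
wrist_force: [-1.3, 1.0, -1.7]
width: 0.0853
```

```bash
python3 - <<'E'
from h import *
f=grab_frame("wrist"); np.savez("w.npz",**f); where(); save(f,"w2.png",s=1.2); lid()
b=grab_frame("top"); np.savez("t2.npz",**b)
for n,c in dict(bar=(-79.4,0,168),keeper=(-16,0,168),pivot=(-18,0,113.5)).items(): print(n,(proj(f,w(*c))*1.2).round())
E
```

```text
t 6.0333 box TIP [-99.3   3.6 246. ] box tcp [-88.    6.2 218.3] approach(box) [ 0.377  0.089 -0.922] jaw [ 0.035 -0.996 -0.082] F [-3.   1.1 -1.5] w 0.08554370631215456 q [ 0.79  0.17 -0.64  2.32 -1.04  0.23 -0.2 ]
lid z=-0.0054x+0.0002y+190.5 at 20: 190.4 at 240: 189.2 5479
bar [411. 276.]
keeper [414. 176.]
pivot [415. 199.]
```

View pics/w2.png

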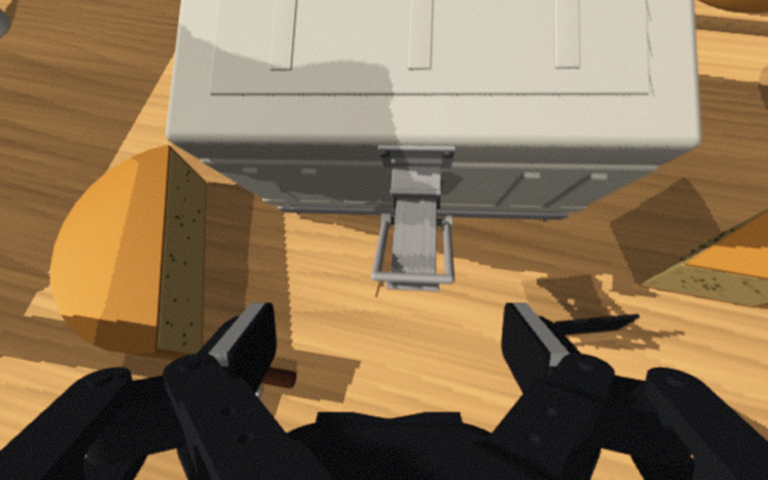

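Wrist view: bail bar centred at about (413,278) with legs at 375 and 452, against a predicted (411,276), so the frame fits. Lid shut, confirmed at 190.4 mm. The 35° lean ran into joint limits, so I'll grip the bail with the tool parallel to the wall.

```bash
python3 - <<'E'
from h import *
go((-81,-1,215),0,-1)
E
```

```text
to (-81, -1, 215) slide [ 8.7 31.8 12. ] dr [ 0.09   0.02  -0.388] rows>=3.2
```

jog_arm(
  motion=[
    {"slide": [4, 10, 6], "dr": [0.045, 0.01, -0.19], "hand": 0},
    {"slide": [9, 20, 12], "dr": [0.09, 0.02, -0.388], "hand": 0},
    {"slide": [9, 20, 12], "dr": [0.09, 0.02, -0.388], "hand": 0},
    {"slide": [9, 20, 12], "dr": [0.09, 0.02, -0.388], "hand": 0},
    {"slide": [9, 20, 12], "dr": [0.09, 0.02, -0.388], "hand": 0},
  ],
)

```text
t: 6.55
tool_pos: [0.5375, -0.0378, 0.1861]
tcp_rot: [0.132, 2.021, -1.883]
wrist_force: [0.2, -0.1, -0.5]
width: 0.0854
```

```bash
python3 - <<'E'
from h import *
where(); go((-81,-1,145),0,-1)
E
```

```text
t 6.55 box TIP [-86.9   2.5 225.4] box tcp [-84.1   3.8 195.5] approach(box) [ 0.092  0.043 -0.995] jaw [ 0.018 -0.999 -0.041] F [ 0.2 -0.1 -0.5] w 0.08540022132704396 q [ 0.17  0.22 -0.12  2.13 -0.2   0.49 -1.14]
to (-81, -1, 145) slide [ 4.4 80.2  8.2] dr [ 0.042  0.016 -0.093] rows>=1.9
```

jog_arm(
  motion=[
    {"slide": [4, 20, 8], "dr": [0.042, 0.016, -0.093], "hand": 0},
    {"slide": [4, 40, 8], "dr": [0.042, 0.016, -0.093], "hand": 0},
    {"slide": [4, 60, 8], "dr": [0.042, 0.016, -0.093], "hand": 0},
    {"slide": [4, 80, 8], "dr": [0.042, 0.016, -0.093], "hand": 0},
    {"slide": [4, 80, 8], "dr": [0.042, 0.016, -0.093], "hand": 0},
  ],
)

```text
t: 6.97
tool_pos: [0.5606, -0.0346, 0.1064]
tcp_rot: [0.059, 2.034, -1.98]
wrist_force: [-0.2, 1.1, -0.3]
width: 0.0852
```

```bash
python3 - <<'E'
from h import *
where(); go((-81,-1,145),0,-1)
f=grab_frame("wrist"); save(f,"w3.png",(100,80,540,400),1.4)
for n,c in dict(bar=(-79.4,0,168),keeper=(-16,0,168),pivot=(-18,0,113.5)).items(): print(n,((proj(f,w(*c))-[100,80])*1.4).round())
E
```

```text
t 6.9667 box TIP [-80.7   2.7 142.5] box tcp [-80.8   2.8 112.5] approach(box) [-0.     0.005 -1.   ] jaw [ 0.004 -1.    -0.005] F [-0.2  1.1 -0.3] w 0.08522869503131345 q [ 0.06  0.41 -0.06  2.07 -0.07  0.43 -1.31]
to (-81, -1, 145) slide [ 0.3 -2.5  3.8] dr [0.005 0.004 0.   ] rows>=0.1
bar [320. 283.]
keeper [322.  56.]
pivot [320.  60.]
```

View pics/w3.png

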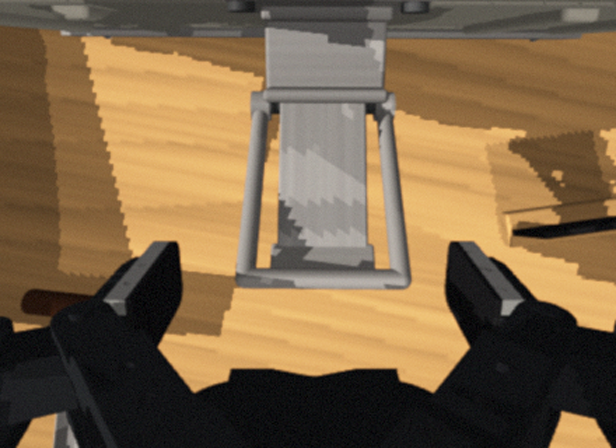

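Picture 8: bail bar at (323,278), legs at 248 and 398 between the open pads (180 and 447). Next: centre by 4 mm and close.

jog_arm(
  motion=[
    {"slide": [0, 0, 4], "dr": [0, 0, 0], "hand": 0},
    {"slide": [0, 0, 4], "dr": [0, 0, 0], "hand": 0.3},
    {"slide": [0, 0, 4], "dr": [0, 0, 0], "hand": 1},
    {"slide": [0, 0, 4], "dr": [0, 0, 0], "hand": 1},
    {"slide": [0, 0, 4], "dr": [0, 0, 0], "hand": 1},
    {"slide": [0, 0, 4], "dr": [0, 0, 0], "hand": 1},
    {"slide": [0, 0, 4], "dr": [0, 0, 0], "hand": 1},
    {"slide": [0, 0, 4], "dr": [0, 0, 0], "hand": 1},
  ],
  grip_force=40,
)

```text
t: 7.68
tool_pos: [0.5596, -0.0396, 0.1088]
tcp_rot: [0.065, 2.038, -1.979]
wrist_force: [-4.3, 5.4, 2.1]
width: 0.0503
```

```bash
python3 - <<'E'
from h import *
where()
f=grab_frame("wrist"); R=f["R"]
# bar points from depth: near predicted bar pixel
for v in range(255,300,3): print(v,[tuple(box(pt(f,u,v,0)).round(0).astype(int)) for u in(310,330)])
E
```

```text
t 7.6833 box TIP [-82.   -2.2 145.3] box tcp [-82.   -1.9 115.3] approach(box) [ 0.001  0.007 -1.   ] jaw [-0.    -1.    -0.007] F [-4.3  5.4  2.1] w 0.05025522196814075 q [ 0.08  0.41 -0.07  2.07 -0.07  0.43 -1.3 ]
255 [(np.int64(-81), np.int64(4), np.int64(144)), (np.int64(-81), np.int64(-6), np.int64(144))]
258 [(np.int64(-82), np.int64(4), np.int64(146)), (np.int64(-9223372036854775808), np.int64(-9223372036854775808), np.int64(-9223372036854775808))]
261 [(np.int64(-83), np.int64(4), np.int64(147)), (np.int64(-83), np.int64(-6), np.int64(147))]
264 [(np.int64(-84), np.int64(4), np.int64(148)), (np.int64(-84), np.int64(-6), np.int64(148))]
267 [(np.int64(-79), np.int64(3), np.int64(162)), (np.int64(-78), np.int64(-6), np.int64(162))]
270 [(np.int64(-80), np.int64(3), np.int64(163)), (np.int64(-79), np.int64(-5), np.int64(164))]
273 [(np.int64(-80), np.int64(3), np.int64(165)), (np.int64(-80), np.int64(-5), np.int64(165))]
276 [(np.int64(-81), np.int64(3), np.int64(166)), (np.int64(-81), np.int64(-5), np.int64(165))]
279 [(np.int64(-83), np.int64(3), np.int64(165)), (np.int64(-83), np.int64(-6), np.int64(164))]
282 [(np.int64(-164), np.int64(11), np.int64(22)), (np.int64(-163), np.int64(-8), np.int64(23))]
285 [(np.int64(-167), np.int64(11), np.int64(23)), (np.int64(-167), np.int64(-8), np.int64(23))]
288 [(np.int64(-170), np.int64(11), np.int64(23)), (np.int64(-169), np.int64(-8), np.int64(24))]
291 [(np.int64(-172), np.int64(11), np.int64(25)), (np.int64(-172), np.int64(-8), np.int64(24))]
294 [(np.int64(-175), np.int64(11), np.int64(25)), (np.int64(-175), np.int64(-8), np.int64(24))]
297 [(np.int64(-177), np.int64(11), np.int64(26)), (np.int64(-177), np.int64(-8), np.int64(27))]
  return _methods._mean(a, axis=axis, dtype=dtype,
  ret = ret.dtype.type(ret / rcount)
<stdin>:5: RuntimeWarning: invalid value encountered in cast
```

jog_arm(
  motion=[
    {"slide": [-5.4, -5.2, 0], "dr": [0, 0, 0], "hand": 1},
    {"slide": [-10, -9, 0], "dr": [0, 0, 0], "hand": 1},
    {"slide": [-15, -12, 0], "dr": [0, 0, 0], "hand": 1},
    {"slide": [-20, -15, 0], "dr": [0, 0, 0], "hand": 1},
    {"slide": [-26, -17, 0], "dr": [0, 0, 0], "hand": 1},
    {"slide": [-32, -19, 0], "dr": [0, 0, 0], "hand": 1},
    {"slide": [-37, -20, 0], "dr": [0, 0, 0], "hand": 1},
    {"slide": [-43, -20.7, 0], "dr": [0, 0, 0], "hand": 1},
    {"slide": [-43, -20.7, 0], "dr": [0, 0, 0], "hand": 1},
  ],
)

```text
t: 8.48
tool_pos: [0.5952, -0.0323, 0.1388]
tcp_rot: [0.062, 2.04, -1.978]
wrist_force: [-4.2, 5.4, -0.9]
width: 0.0499
```

```bash
cat >> h.py <<'E'
def barfind(f=None):
    f=f or grab_frame("wrist"); st=status.state(); R=Ro.from_rotvec(st["tcp_rot"]).as_matrix()
    p=cloud(f,200,120,440,330); q=box(p); tq=(p-st["tool_pos"])@R*1000
    m=(abs(q[:,1]+1)<15)&(q[:,2]>120)&(q[:,2]<230)&(q[:,0]<0)&(q[:,0]>-110); q=q[m]
    for x in range(-100,0,3):
        k=abs(q[:,0]-x)<1.5
        if k.sum()>3: print(x,"%.0f"%np.percentile(q[k][:,2],90),end="; ")
    print()
E
python3 - <<'E'
from h import *
where(); barfind()
E
```

```text
t 8.4833 box TIP [-39.5  -1.4 165.7] box tcp [-39.5  -1.1 135.7] approach(box) [-0.001  0.009 -1.   ] jaw [ 0.001 -1.    -0.009] F [-4.2  5.4 -0.9] w 0.04992634994189336 q [ 0.06  0.41 -0.05  1.96 -0.06  0.54 -1.33]
-82 162; -79 161; -76 157; -73 154; -70 152; -67 150; -58 145; -55 143; -52 141; -49 140; -46 138; -43 186; -40 186; -28 170; -25 170; -22 163; -19 162; -16 163; -13 163; -10 163; -4 185; -1 185;
```

jog_arm(
  motion=[
    {"slide": [-6, 0, 0], "dr": [0, 0, 0], "hand": 1},
    {"slide": [-12, 0, 0], "dr": [0, 0, 0], "hand": 1},
    {"slide": [-18, 0, 0], "dr": [0, 0, 0], "hand": 1},
    {"slide": [-23, 0, 0], "dr": [0, 0, 0], "hand": 1},
    {"slide": [-23.5, 2, 0], "dr": [0, 0, 0], "hand": 1},
    {"slide": [-23.5, 5, 0], "dr": [0, 0, 0], "hand": 1},
    {"slide": [-23.5, 8, 0], "dr": [0, 0, 0], "hand": 1},
    {"slide": [-23.5, 11, 0], "dr": [0, 0, 0], "hand": 1},
    {"slide": [-23.5, 11, 0], "dr": [0, 0, 0], "hand": 1},
  ],
)

```text
t: 9.28
tool_pos: [0.6193, -0.0278, 0.1332]
tcp_rot: [0.061, 2.041, -1.979]
wrist_force: [-4.1, 6.4, -1.7]
width: 0.0501
```

```bash
python3 - <<'E'
from h import *
where(); barfind(); lid()
E
```

```text
t 9.2833 box TIP [-17.   -1.3 154.3] box tcp [-17.1  -1.  124.3] approach(box) [-0.002  0.009 -1.   ] jaw [ 0.001 -1.    -0.009] F [-4.1  6.4 -1.7] w 0.050101570411550896 q [ 0.04  0.45 -0.05  1.91 -0.06  0.55 -1.34]
-28 170; -25 174; -22 175; -19 174; -16 163; -4 185; -1 185; 
lid z=-0.0032x-0.0002y+190.2 at 20: 190.1 at 240: 189.4 5494
```

jog_arm(
  motion=[
    {"slide": [-2, 2, 0], "dr": [0, 0, 0], "hand": 1},
    {"slide": [-2, 4, 0], "dr": [0, 0, 0], "hand": 1},
    {"slide": [-2, 6, 0], "dr": [0, 0, 0], "hand": 1},
    {"slide": [-2, 6.5, 0], "dr": [0, 0, 0], "hand": 1},
    {"slide": [-2, 6.5, 0], "dr": [0, 0, 0], "hand": 1},
  ],
)

```text
t: 9.8
tool_pos: [0.6239, -0.027, 0.1282]
tcp_rot: [0.063, 2.04, -1.978]
wrist_force: [-2.8, 5.5, 0.4]
width: 0.0497
```

```bash
python3 - <<'E'
from h import *
where(); barfind(); lid()
f=grab_frame("wrist"); save(f,"w4.png",(140,60,500,330),2)
E
```

```text
t 9.8 box TIP [-13.8  -1.3 148.3] box tcp [-13.8  -1.1 118.3] approach(box) [ 0.     0.009 -1.   ] jaw [ 0.    -1.    -0.009] F [-2.8  5.5  0.4] w 0.04969458347512035 q [ 0.04  0.46 -0.05  1.9  -0.06  0.54 -1.34]
-28 170; -25 170; -22 169; -19 169; -16 169; -4 185; -1 185; 
lid z=-0.0050x-0.0003y+190.5 at 20: 190.4 at 240: 189.2 5480
```

View pics/w4.png

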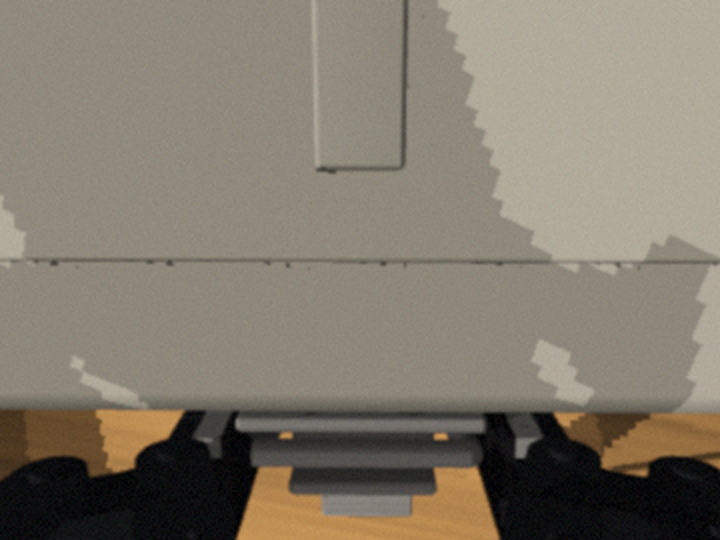

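Picture 9: bar (row 450, columns 250–480) sits behind the lip (row 480) and in front of the keeper plate, with the lever end lower down (row 505). Depth puts the bar centre within about 1 mm of the seat. I'll press 1 mm, release and back out.

jog_arm(
  motion=[
    {"slide": [0, 1, 0], "dr": [0, 0, 0], "hand": 1},
    {"slide": [0, 1, 0], "dr": [0, 0, 0], "hand": 1},
    {"slide": [0, 0, 0], "dr": [0, 0, 0], "hand": 0.5},
    {"slide": [0, 0, 0], "dr": [0, 0, 0], "hand": 0},
    {"slide": [0, 0, 0], "dr": [0, 0, 0], "hand": 0},
    {"slide": [0, 0, 0], "dr": [0, 0, 0], "hand": 0},
    {"slide": [0, 0, 0], "dr": [0, 0, 0], "hand": 0},
    {"slide": [10, 0, 0], "dr": [0, 0, 0], "hand": 0},
    {"slide": [30, -10, 0], "dr": [0, 0, 0], "hand": 0},
    {"slide": [60, -30, 0], "dr": [0, 0, 0], "hand": 0},
    {"slide": [75, -50, 0], "dr": [0, 0, 0], "hand": 0},
    {"slide": [75, -50, 0], "dr": [0, 0, 0], "hand": 0},
  ],
)

```text
t: 10.95
tool_pos: [0.5394, -0.047, 0.1603]
tcp_rot: [0.07, 2.036, -1.983]
wrist_force: [0.0, -0.1, -0.5]
width: 0.0856
```

```bash
python3 - <<'E'
from h import *
where(); barfind(); lid()
f=grab_frame("wrist"); save(f,"w5.png",(100,0,540,330),1.4); np.savez("w5.npz",**f)
E
```

```text
t 10.95 box TIP [-90.2  -5.7 200.4] box tcp [-90.1  -5.6 170.4] approach(box) [ 0.003  0.003 -1.   ] jaw [-0.003 -1.    -0.004] F [ 0.  -0.1 -0.5] w 0.08562884330409118 q [ 0.1   0.29 -0.06  2.08 -0.08  0.54 -1.29]
-28 170; -25 171; 
lid z=-0.0025x-0.0007y+190.1 at 20: 190.0 at 240: 189.5 5498
```

View pics/w5.png

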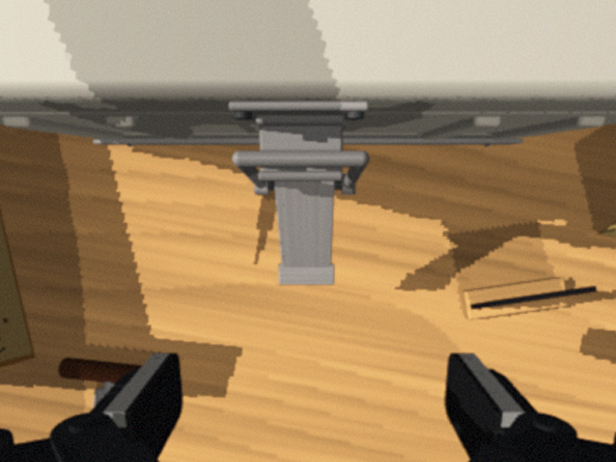

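```bash
python3 - <<'E'
from h import *
f=np.load("w5.npz")
for v in range(70,206,4):
  print(v,round(v*1.4),[tuple(int(k) for k in np.nan_to_num(box(pt(f,u,v,0)))) if f["range_z"][v,u]>0 else None for u in(275,314,355)])
E
python3 - <<'E'
import sys;sys.path.insert(0,'.')
from h import *
f=np.load("w5.npz")
A=f["img"][60:150,240:390][:,:,::-1]
cv2.imwrite("pics/w6.png",cv2.resize(A,None,fx=5,fy=5,interpolation=2))
E
```

```text
70 98 [(0, 16, 181), (0, -1, 182), (0, -20, 184)]
74 104 [(-2, 16, 184), (-2, -1, 184), (-2, -20, 184)]
78 109 [(-4, 16, 184), (-4, -1, 183), (-4, -20, 184)]
82 115 [(-5, 17, 182), (-4, 0, 171), (-5, -20, 182)]
86 120 [(-1, 26, 119), (-6, 0, 169), (-1, -26, 118)]
90 126 [(-1, 31, 89), (-7, 0, 160), (-1, -28, 89)]
94 132 [(-1, 37, 48), (-9, 0, 161), (-1, -32, 48)]
98 137 [(-1, 45, -3), (-11, 0, 160), (-1, -37, -1)]
102 143 [(-6, 42, 14), (-13, 0, 162), (-6, -35, 15)]
106 148 [(-9, 47, -15), (-15, 0, 162), (-9, -38, -15)]
110 154 [(-17, 19, 167), (-17, 0, 168), (-17, -21, 168)]
114 160 [(-19, 19, 167), (-19, 0, 168), (-19, -21, 168)]
118 165 [(-21, 19, 167), (-21, 0, 167), (-21, -22, 167)]
122 171 [(-23, 21, 156), (-23, 0, 166), (-24, -23, 154)]
126 176 [(-29, 47, -10), (-25, 0, 168), (-26, -24, 142)]
130 182 [(-34, 47, -9), (-29, 1, 115), (-34, -38, -8)]
134 188 [(-38, 47, -9), (-32, 1, 113), (-38, -38, -7)]
138 193 [(-42, 47, -7), (-35, 1, 111), (-42, -38, -7)]
142 199 [(-46, 47, -6), (-38, 1, 109), (-46, -38, -6)]
146 204 [(-50, 47, -4), (-41, 1, 108), (-50, -38, -5)]
150 210 [(-54, 47, -3), (-44, 1, 105), (-55, -38, -5)]
154 216 [(-58, 47, -2), (-47, 1, 102), (-59, -38, -2)]
158 221 [(-63, 47, -1), (-50, 2, 100), (-63, -38, -2)]
162 227 [(-67, 47, 0), (-54, 2, 97), (-67, -38, -1)]
166 232 [(-71, 47, 0), (-57, 2, 95), (-71, -38, 0)]
170 238 [(-75, 47, 0), (-61, 2, 93), (-76, -38, 0)]
174 244 [(-79, 47, 2), (-64, 2, 90), (-80, -38, 1)]
178 249 [(-83, 47, 4), (-68, 2, 87), (-84, -38, 2)]
182 255 [(-88, 47, 3), (-72, 2, 84), (-88, -38, 4)]
186 260 [(-92, 48, 3), (-76, 2, 82), (-92, -38, 3)]
190 266 [(-96, 47, 5), (-80, 3, 79), (-97, -38, 4)]
194 272 [(-101, 48, 5), (-84, 3, 77), (-100, -38, 7)]
198 277 [(-104, 47, 9), (-88, 3, 76), (-105, -38, 8)]
202 283 [(-109, 47, 9), (-91, 3, 76), (-109, -38, 9)]
```

View pics/w6.png

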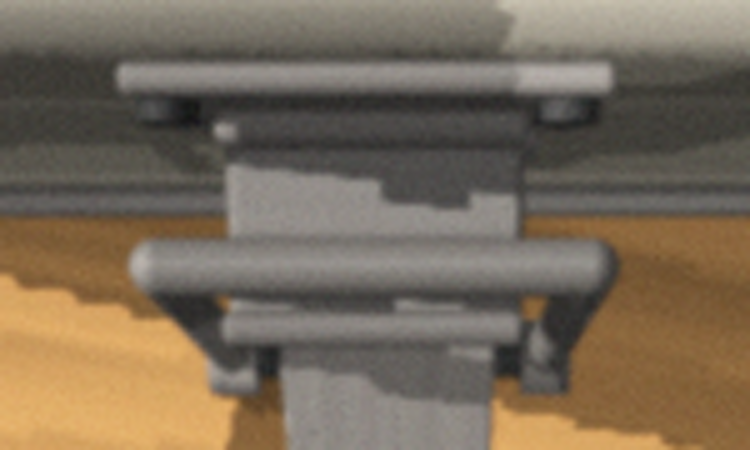

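Picture 11: bar (rows 240–290) rests behind the lip (row 325), with both legs outside the hook. Depth puts the bar centre at about (-19,165) and the lever at 0.97 rad, so it is seated. For the lever I need the gripper's outline, so I'll measure it from wrist depth.

```bash
python3 - <<'E'
from h import *
f=np.load("w5.npz"); st=status.state(); R=Ro.from_rotvec(st["tcp_rot"]).as_matrix()
q=(cloud(f,0,200,640,400)-st["tool_pos"])@R*1000
m=(q[:,1]<-30)&(np.linalg.norm(q,axis=1)<200); q=q[m]
for y in range(-150,-30,8):
    k=abs(q[:,1]-y)<4
    if k.sum()>5: print(y,k.sum(),"z",np.percentile(q[k][:,2],[1,10,90,99]).round(),"|z|min",abs(q[k][:,2]).min().round(),"x",np.percentile(q[k][:,0],[2,98]).round())
E
```

```text
-126 3121 z [-26. -21.  22.  28.] |z|min 8.0 x [-19. -15.]
-118 9102 z [-67. -59.  60.  67.] |z|min 0.0 x [-18.  -8.]
-110 12048 z [-70. -60.  62.  71.] |z|min 0.0 x [-16.  -1.]
-102 7411 z [-71. -67.  68.  73.] |z|min 0.0 x [-16.  10.]
-94 10260 z [-72. -63.  65.  73.] |z|min 36.0 x [-12.  11.]
-86 2117 z [-69. -61.  63.  70.] |z|min 39.0 x [-12.  -5.]
-78 1183 z [-50. -46.  48.  51.] |z|min 41.0 x [-11.  -0.]
-70 1387 z [-55. -47.  49.  57.] |z|min 41.0 x [-10.   9.]
-62 1316 z [-55. -47.  48.  57.] |z|min 41.0 x [-10.  12.]
-54 1118 z [-55. -47.  48.  57.] |z|min 41.0 x [-10.  12.]
-46 715 z [-53. -43.  45.  54.] |z|min 41.0 x [-10.  12.]
-38 25 z [-42. -42.  44.  44.] |z|min 42.0 x [-5. 10.]
```

```bash
cat > kin.py <<'E'
from h import *
from scipy.optimize import least_squares
import itertools
D=[([1.0657689,.53710915,-.0044092,1.53876193,.00260139,1.06731458,-.07120777],[.27587676,-.58787225,.2022937],[-.44176399,1.98016504,-1.97709406]),
([.24,.3,-.32,1.65,.08,.97,-1.48],[.6399,-.0238,.3194],[.064,2.03,-1.989]),
([.22,.4,-.3,1.79,.13,.73,-1.51],[.6404,-.0231,.207],[.066,2.029,-1.987]),
([.21,.45,-.29,1.81,.15,.67,-1.53],[.6438,-.0228,.1751],[.065,2.029,-1.989]),
([.79,.17,-.64,2.32,-1.04,.23,-.2],[.5305,-.0331,.2084],[.383,1.914,-1.646]),
([.17,.22,-.12,2.13,-.2,.49,-1.14],[.5375,-.0378,.1861],[.132,2.021,-1.883]),
([.06,.41,-.06,2.07,-.07,.43,-1.31],[.5606,-.0346,.1064],[.059,2.034,-1.98]),
([.06,.41,-.05,1.96,-.06,.54,-1.33],[.5952,-.0323,.1388],[.062,2.04,-1.978]),
([.04,.46,-.05,1.9,-.06,.54,-1.34],[.6239,-.027,.1282],[.063,2.04,-1.978])]
st=status.state(); D.append((st["joints"],st["tool_pos"],st["tcp_rot"]))
def fk(q,k,c):
    E=lambda a,v:Ro.from_euler(a,v)
    Rr=Ro.identity();p=np.array([0,0,k[0]])
    for i,(ax,s) in enumerate(zip("zyzyzyz",(c[0],1,c[1],1,c[2],1,c[3]))):
        Rr=Rr*E(ax,s*q[i])
        off={1:k[1:4],3:k[4:7],5:k[7:10]}.get(i)
        if off is not None: p=p+Rr.apply(off)
    return p,Rr*Ro.from_rotvec(k[10:13])
def solve():
    best=None
    for c in itertools.product((1,-1),repeat=4):
        for r0 in ([1.57,0,0],[-1.57,0,0],[1.2,1.2,1.2],[0,2.2,-2.2],[-1.2,1.2,1.2],[1.2,-1.2,1.2]):
            def res(k):
                o=[]
                for q,P,V in D:
                    p,Rr=fk(q,k,c); o+=[*(p-P)*2,*(Rr.inv()*Ro.from_rotvec(V)).as_rotvec()]
                return np.array(o)
            s=least_squares(res,[.4,0,0,.4,0,0,.4,0,0,.3,*r0],loss="soft_l1",f_scale=.02,max_nfev=60)
            if best is None or s.cost<best[0]: best=(s.cost,c,s.x,res(s.x))
    return best
if __name__=="__main__":
    b=solve(); print(b[0],b[1],b[2].round(3)); print(b[3].reshape(-1,6).round(3)); np.savez("kin.npz",k=b[2],c=b[1])
E
time python3 kin.py
```

```text
0.00041597841594228453 (-1, -1, -1, -1) [ 0.356  0.004 -0.025  0.501 -0.002 -0.015  0.445  0.002 -0.005  0.368
  1.208 -1.208 -1.205]
[[-0.001  0.001  0.002  0.    -0.003 -0.003]
 [ 0.002  0.    -0.002 -0.     0.     0.002]
 [-0.    -0.001  0.002 -0.002  0.007  0.   ]
 [-0.004 -0.001 -0.006  0.001  0.002  0.007]
 [-0.001 -0.001 -0.001 -0.004 -0.006 -0.002]
 [-0.002  0.007 -0.003  0.003  0.007  0.003]
 [-0.003  0.007 -0.     0.004  0.004  0.002]
 [ 0.001 -0.011 -0.001 -0.004 -0.008  0.002]
 [ 0.004  0.002  0.007  0.001  0.001 -0.007]
 [ 0.004 -0.     0.002  0.    -0.003 -0.003]]
real	2m27.855s
user	2m22.106s
sys	0m0.390s
```

```bash
cat > ik.py <<'E'
from kin import *
Kz=np.load("kin.npz"); k=Kz["k"]; c=Kz["c"]
lo=np.array([-2.7,-.37,-1.27,.24,-1.31,.19,-2.76]); hi=np.array([2.7,2.16,1.26,2.4,4.45,1.91,2.76])
def ik(P,T,n=12,seed=0,q0=None):
    rng=np.random.default_rng(seed); best=None
    starts=([q0] if q0 is not None else [])+[rng.uniform(lo,hi) for _ in range(n)]
    for s0 in starts:
        f=lambda q:np.r_[(fk(q,k,c)[0]-P)*5,(fk(q,k,c)[1].inv()*Ro.from_matrix(T)).as_rotvec()]
        s=least_squares(f,np.clip(s0,lo+.02,hi-.02),bounds=(lo+.015,hi-.015),max_nfev=60)
        if best is None or s.cost<best[0]-1e-9: best=(s.cost,s.x)
        if best[0]<1e-7: break
    return best
if __name__=="__main__":
    qn=status.state()["joints"]
    for p in((-38,-1,58),(-60,-1,75),(-80,-1,95)):
        for lean in(0,10,17,22):
            for s in(-1,1):
                T=orient(lean,s); P=w(*p)+TIP*T[:,1]; b=ik(P,T,n=8,q0=qn); print(p,lean,s,"err %.4f"%np.sqrt(2*b[0]),b[1].round(2))
E
time python3 ik.py
```

```text
(-38, -1, 58) 0 -1 err 0.0000 [ 0.03  0.62 -0.05  1.94 -0.04  0.35 -1.36]
(-38, -1, 58) 0 1 err 0.0000 [ 0.84  1.08 -1.25  1.91  1.37  0.96  0.75]
(-38, -1, 58) 10 -1 err 0.0000 [ 0.86  0.99 -1.16  2.05  1.59  0.72 -2.61]
(-38, -1, 58) 10 1 err 0.0000 [ 0.89  1.04 -1.21  2.05  1.63  0.78  0.53]
(-38, -1, 58) 17 -1 err 0.0000 [ 0.48  0.67 -0.53  2.16  2.32  0.22  2.74]
(-38, -1, 58) 17 1 err 0.0000 [ 0.45  0.66 -0.49  2.17  2.45  0.21 -0.54]
(-38, -1, 58) 22 -1 err 0.0000 [ 0.32  0.64 -0.31  2.22  3.14  0.3   1.89]
(-38, -1, 58) 22 1 err 0.0000 [ 0.33  0.64 -0.31  2.22  3.15  0.31 -1.26]
(-60, -1, 75) 0 -1 err 0.0000 [ 0.87  1.03 -1.25  1.97  1.34  0.94 -2.39]
(-60, -1, 75) 0 1 err 0.0000 [ 0.66  0.75 -0.87  1.98  1.03  0.59  0.9 ]
(-60, -1, 75) 10 -1 err 0.0000 [ 0.48  0.61 -0.56  2.13  1.32  0.22 -2.58]
(-60, -1, 75) 10 1 err 0.0000 [ 0.52  0.63 -0.61  2.13  1.39  0.24  0.5 ]
(-60, -1, 75) 17 -1 err 0.0012 [ 0.08  0.55 -0.01  2.23  3.78  0.21  1.17]
(-60, -1, 75) 17 1 err 0.0000 [ 0.82  0.8  -0.95  2.21  1.98  0.45  0.08]
(-60, -1, 75) 22 -1 err 0.0120 [ 0.66  0.71 -0.71  2.27  2.57  0.39  2.58]
(-60, -1, 75) 22 1 err 0.0000 [ 0.06  0.58  0.04  2.29  3.62  0.38 -1.81]
(-80, -1, 95) 0 -1 err 0.0000 [-0.33  0.55  0.44  2.07 -0.73  0.42 -0.71]
(-80, -1, 95) 0 1 err 0.0000 [ 0.84  0.84 -1.12  2.03  1.19  0.75  0.8 ]
(-80, -1, 95) 10 -1 err 0.0000 [ 0.96  0.91 -1.21  2.16  1.56  0.7  -2.62]
(-80, -1, 95) 10 1 err 0.0000 [ 0.97  0.93 -1.24  2.16  1.58  0.72  0.51]
(-80, -1, 95) 17 -1 err 0.0005 [ 0.57  0.57 -0.59  2.27  2.37  0.21  2.69]
(-80, -1, 95) 17 1 err 0.0000 [ 0.56  0.57 -0.57  2.27  2.46  0.21 -0.54]
(-80, -1, 95) 22 -1 err 0.0000 [ 0.72  0.66 -0.75  2.32  2.55  0.36  2.6 ]
(-80, -1, 95) 22 1 err 0.0000 [ 0.08  0.52  0.03  2.35  3.64  0.38 -1.81]
real	0m56.464s
user	0m54.391s
sys	0m0.240s
```

```bash
cat > sim.py <<'E'
from ik import *
def ori(lean,side,roll):  # approach: lean into wall, side tilt toward +by (deg); roll (deg) about approach from s=-1
    T=orient(lean,-1); ax=np.cross(T[:,1],by)
    T=Ro.from_rotvec(np.radians(side)*ax/np.linalg.norm(ax)).as_matrix()@T
    return T@Ro.from_euler('y',np.radians(roll)).as_matrix()
def jac(q):
    p0,R0=fk(q,k,c);J=[]
    for i in range(7):
        d=np.array(q,float);d[i]+=1e-5;p,Rr=fk(d,k,c);J.append(np.r_[(p-p0)/1e-5,(Rr*R0.inv()).as_rotvec()/1e-5])
    return p0,R0,np.array(J).T
def follow(q,tip,T,n=25):
    P1=w(*tip)+TIP*T[:,1]; P0,R0=fk(q,k,c); rv=(Ro.from_matrix(T)*R0.inv()).as_rotvec()
    for i in range(1,n+6):
        a=min(1,i/n);Pt=P0+(P1-P0)*a;Rt=Ro.from_rotvec(rv*a)*R0
        for _ in range(2):
            p,Rr,J=jac(q);e=np.r_[Pt-p,(Rt*Rr.inv()).as_rotvec()]
            q=np.clip(q+J.T@np.linalg.solve(J@J.T+1e-4*np.eye(6),e),lo+.01,hi-.01)
    p,Rr=fk(q,k,c);print(tip,"q",q.round(2),"err mm %.1f deg %.1f"%(np.linalg.norm(P1-p)*1000,np.degrees((Ro.from_matrix(T)*Rr.inv()).magnitude())))
    return q
E
python3 - <<'E'
from sim import *
q0=status.state()["joints"].copy()
for rs in(1,-1):
  for sd in(25,-25):
    print("roll",rs,"side",sd); q=q0
    for r in(60,120,180): q=follow(q,(-90,0,200),ori(0,0,rs*r))
    for l,s in((0,sd/2),(0,sd),(10,sd),(20,sd),(25,sd*.6),(25,0)): q=follow(q,(-90,0,170),ori(l,s,rs*180))
    for tip,l in(((-82,0,110),22),((-75,0,90),22),((-55,0,72),22),((-38,0,58),22)): q=follow(q,tip,ori(l,0,rs*180))
E
```

```text
roll 1 side 25
(-90, 0, 200) q [-0.13  0.29  0.18  2.09 -0.21  0.54 -2.22] err mm 0.0 deg 0.0
(-90, 0, 200) q [-0.74  0.42  0.97  2.12 -0.74  0.66 -2.75] err mm 0.0 deg 0.6
(-90, 0, 200) q [-0.97  0.79  1.25  2.19 -1.26  1.07 -2.75] err mm 145.6 deg 42.7
(-90, 0, 170) q [-0.71  0.92  1.25  2.08 -1.3   1.33 -2.75] err mm 75.6 deg 30.7
(-90, 0, 170) q [-0.53  1.01  1.25  1.98 -1.3   1.61 -2.75] err mm 54.0 deg 24.1
(-90, 0, 170) q [-0.47  0.87  1.2   2.09 -1.3   1.45 -2.75] err mm 55.5 deg 16.1
(-90, 0, 170) q [-0.01  0.53  0.53  2.18 -1.3   0.97 -2.75] err mm 34.3 deg 8.8
(-90, 0, 170) q [ 1.05  0.56 -0.85  2.26 -1.3   0.2  -2.75] err mm 12.0 deg 3.3
(-90, 0, 170) q [ 1.02  0.42 -1.    2.37 -0.87  0.2   2.75] err mm 139.4 deg 22.3
(-82, 0, 110) q [ 0.82  0.52 -0.83  2.32 -0.86  0.2   2.75] err mm 159.5 deg 25.3
(-75, 0, 90) q [ 0.8   0.57 -0.81  2.3  -0.84  0.2   2.75] err mm 171.0 deg 27.1
(-55, 0, 72) q [ 0.74  0.61 -0.77  2.25 -0.85  0.2   2.75] err mm 174.3 deg 27.6
(-38, 0, 58) q [ 0.69  0.64 -0.73  2.21 -0.85  0.2   2.75] err mm 175.2 deg 27.8
roll 1 side -25
(-90, 0, 200) q [-0
[... 2401 characters left out ...]
 170) q [ 0.09  0.42 -0.46  2.14  1.07  0.75  0.52] err mm 0.0 deg 0.0
(-90, 0, 170) q [ 0.04  0.38 -0.4   2.27  1.39  0.64  0.13] err mm 0.0 deg 0.0
(-90, 0, 170) q [ 0.05  0.39 -0.41  2.39  1.82  0.67 -0.36] err mm 0.7 deg 0.1
(-90, 0, 170) q [ 0.34  0.37 -0.54  2.39  2.27  0.54 -0.64] err mm 49.3 deg 3.7
(-90, 0, 170) q [ 0.83  0.45 -0.8   2.39  2.78  0.25 -0.82] err mm 1.7 deg 0.1
(-82, 0, 110) q [ 0.66  0.58 -0.66  2.33  2.72  0.31 -0.75] err mm 0.0 deg 0.0
(-75, 0, 90) q [ 0.63  0.63 -0.64  2.31  2.72  0.34 -0.74] err mm 0.0 deg 0.0
(-55, 0, 72) q [ 0.58  0.68 -0.61  2.26  2.71  0.34 -0.73] err mm 0.0 deg 0.0
(-38, 0, 58) q [ 0.55  0.71 -0.58  2.22  2.69  0.34 -0.72] err mm 0.0 deg 0.0
```

```bash
python3 - <<'E'
from sim import *
q=status.state()["joints"].copy()
wp=[((-40,0,250),0,0,-60),((-20,0,260),0,-10,-120),((0,0,260),0,-25,-180),((0,0,260),10,-25,-180),((0,0,260),20,-20,-180),((0,0,260),22,0,-180),((-60,0,190),22,0,-180),((-88,0,130),22,0,-180),((-83,0,100),22,0,-180),((-78,0,90),22,0,-180),((-38,0,58),22,0,-180)]
st=status.state();pose=(st["tool_pos"],Ro.from_rotvec(st["tcp_rot"]).as_matrix());ph=pose
for i,(tip,l,s,r) in enumerate(wp):
    q=follow(q,tip,ori(l,s,r))
    T=ori(l,s,r);P=w(*tip)+TIP*T[:,1]
    if i<6: print("   slide",(ph[1].T@(P-ph[0])*1000).round(0),"dr",Ro.from_matrix(ph[1].T@T).as_rotvec().round(3))
E
```

```text
(-40, 0, 250) q [ 0.25  0.27 -0.28  1.94  0.06  0.7  -0.4 ] err mm 0.0 deg 0.0
   slide [-47. -51.  -5.] dr [ 0.002 -1.048 -0.007]
(-20, 0, 260) q [ 0.22  0.28 -0.4   1.92  0.41  0.75  0.26] err mm 0.0 deg 0.0
   slide [-67. -62.   0.] dr [ 0.103 -2.089 -0.19 ]
(0, 0, 260) q [ 0.11  0.35 -0.47  1.89  0.82  0.93  0.87] err mm 0.0 deg 0.0
   slide [-87. -64.   8.] dr [0.007 3.063 0.686]
(0, 0, 260) q [ 0.09  0.28 -0.44  2.03  0.99  0.75  0.63] err mm 0.0 deg 0.0
   slide [-92. -64.   8.] dr [ 0.258 -3.021 -0.677]
(0, 0, 260) q [ 0.11  0.21 -0.39  2.17  1.22  0.5   0.37] err mm 0.0 deg 0.0
   slide [-97. -65.   5.] dr [ 0.521 -2.992 -0.534]
(0, 0, 260) q [ 0.84  0.29 -0.9   2.13  0.45  0.23  1.38] err mm 0.0 deg 0.0
   slide [-98. -63.  -5.] dr [-0.592  3.083  0.007]
(-60, 0, 190) q [ 0.81  0.39 -0.84  2.3   1.96  0.2  -0.06] err mm 27.0 deg 4.2
(-88, 0, 130) q [ 0.93  0.66 -0.99  2.34  2.24  0.39 -0.2 ] err mm 0.0 deg 0.0
(-83, 0, 100) q [ 0.9   0.76 -0.98  2.32  2.3   0.47 -0.21] err mm 0.0 deg 0.0
(-78, 0, 90) q [ 0.88  0.79 -0.97  2.31  2.31  0.48 -0.21] err mm 0.0 deg 0.0
(-38, 0, 58) q [ 0.79  0.86 -0.91  2.2   2.29  0.49 -0.17] err mm 0.0 deg 0.0
```

jog_arm(
  motion=[
    {"slide": [-47, -51, -5], "dr": [0, -1.05, 0], "hand": 1},
    {"slide": [-47, -51, -5], "dr": [0, -1.05, 0], "hand": 1},
    {"slide": [-47, -51, -5], "dr": [0, -1.05, 0], "hand": 1},
    {"slide": [-47, -51, -5], "dr": [0, -1.05, 0], "hand": 1},
    {"slide": [-47, -51, -5], "dr": [0, -1.05, 0], "hand": 1},
    {"slide": [-47, -51, -5], "dr": [0, -1.05, 0], "hand": 1},
    {"slide": [-47, -51, -5], "dr": [0, -1.05, 0], "hand": 1},
    {"slide": [-47, -51, -5], "dr": [0, -1.05, 0], "hand": 1},
    {"slide": [-47, -51, -5], "dr": [0, -1.05, 0], "hand": 1},
    {"slide": [-67, -62, 0], "dr": [0.103, -2.089, -0.19], "hand": 1},
    {"slide": [-67, -62, 0], "dr": [0.103, -2.089, -0.19], "hand": 1},
    {"slide": [-67, -62, 0], "dr": [0.103, -2.089, -0.19], "hand": 1},
    {"slide": [-67, -62, 0], "dr": [0.103, -2.089, -0.19], "hand": 1},
    {"slide": [-67, -62, 0], "dr": [0.103, -2.089, -0.19], "hand": 1},
    {"slide": [-67, -62, 0], "dr": [0.103, -2.089, -0.19], "hand": 1},
    {"slide": [-67, -62, 0], "dr": [0.103, -2.089, -0.19], "hand": 1},
    {"slide": [-67, -62, 0], "dr": [0.103, -2.089, -0.19], "hand": 1},
    {"slide": [-67, -62, 0], "dr": [0.103, -2.089, -0.19], "hand": 1},
    {"slide": [-67, -62, 0], "dr": [0.103, -2.089, -0.19], "hand": 1},
  ],
)

```text
t: 12.68
tool_pos: [0.5915, -0.0352, 0.2343]
tcp_rot: [-1.448, 0.446, -0.924]
wrist_force: [-0.2, 0.0, -0.1]
width: -0.0001
```

```bash
cat >> sim.py <<'E'
def plan(wps):
    st=status.state();P0=st["tool_pos"];R0=Ro.from_rotvec(st["tcp_rot"]).as_matrix();q=st["joints"].copy()
    for tip,l,s,r in wps:
        T=ori(l,s,r);P=w(*tip)+TIP*T[:,1]
        print("   slide",(R0.T@(P-P0)*1000).round(1),"dr",Ro.from_matrix(R0.T@T).as_rotvec().round(3)); q=follow(q,tip,T)
E
python3 - <<'E'
from sim import *
where(); plan([((0,0,260),0,-25,-180),((0,0,260),20,-25,-180),((-60,0,190),22,-20,-180),((-88,0,130),22,-20,-180),((-88,0,120),22,0,-180)])
E
```

```text
t 12.6833 box TIP [-20.4   1.8 258.8] box tcp [-20.4  -3.4 229.3] approach(box) [-0.002 -0.172 -0.985] jaw [ 0.864  0.495 -0.088] F [-0.2  0.  -0.1] w -0.00011186087009099356 q [ 0.2   0.28 -0.37  1.9   0.39  0.76  0.29]
   slide [18.7 -1.9 12.8] dr [-0.238 -1.037 -0.139]
(0, 0, 260) q [ 0.09  0.35 -0.45  1.89  0.81  0.93  0.87] err mm 0.0 deg 0.0
   slide [23.6 -3.6 20.6] dr [-0.061 -0.922 -0.437]
(0, 0, 260) q [ 0.02  0.24 -0.36  2.17  1.29  0.61  0.25] err mm 0.0 deg 0.0
   slide [-18.4  65.7 -22.7] dr [ 0.036 -0.929 -0.426]
(-60, 0, 190) q [ 0.08  0.32 -0.35  2.36  1.85  0.5  -0.32] err mm 0.0 deg 0.0
   slide [-41.3 124.9 -41.6] dr [ 0.036 -0.929 -0.426]
(-88, 0, 130) q [ 0.13  0.49 -0.42  2.39  2.14  0.65 -0.6 ] err mm 12.4 deg 0.9
   slide [-51.4 134.6 -34.9] dr [ 0.354 -0.995 -0.26 ]
(-88, 0, 120) q [ 0.68  0.55 -0.67  2.35  2.74  0.29 -0.77] err mm 0.0 deg 0.0
```

jog_arm(
  motion=[
    {"slide": [19, -2, 13], "dr": [-0.238, -1.037, -0.139], "hand": 1},
    {"slide": [19, -2, 13], "dr": [-0.238, -1.037, -0.139], "hand": 1},
    {"slide": [19, -2, 13], "dr": [-0.238, -1.037, -0.139], "hand": 1},
    {"slide": [19, -2, 13], "dr": [-0.238, -1.037, -0.139], "hand": 1},
    {"slide": [19, -2, 13], "dr": [-0.238, -1.037, -0.139], "hand": 1},
    {"slide": [19, -2, 13], "dr": [-0.238, -1.037, -0.139], "hand": 1},
    {"slide": [19, -2, 13], "dr": [-0.238, -1.037, -0.139], "hand": 1},
    {"slide": [19, -2, 13], "dr": [-0.238, -1.037, -0.139], "hand": 1},
    {"slide": [19, -2, 13], "dr": [-0.238, -1.037, -0.139], "hand": 1},
    {"slide": [24, -4, 21], "dr": [-0.061, -0.922, -0.437], "hand": 1},
    {"slide": [24, -4, 21], "dr": [-0.061, -0.922, -0.437], "hand": 1},
    {"slide": [24, -4, 21], "dr": [-0.061, -0.922, -0.437], "hand": 1},
    {"slide": [24, -4, 21], "dr": [-0.061, -0.922, -0.437], "hand": 1},
    {"slide": [24, -4, 21], "dr": [-0.061, -0.922, -0.437], "hand": 1},
    {"slide": [2, 30, -1], "dr": [-0.01, -0.925, -0.43], "hand": 1},
    {"slide": [-18, 65, -22], "dr": [0.036, -0.929, -0.426], "hand": 1},
    {"slide": [-18, 65, -22], "dr": [0.036, -0.929, -0.426], "hand": 1},
    {"slide": [-18, 65, -22], "dr": [0.036, -0.929, -0.426], "hand": 1},
  ],
)

```text
t: 14.18
tool_pos: [0.5773, -0.0466, 0.1607]
tcp_rot: [-1.79, -0.57, -0.475]
wrist_force: [-1.9, -1.0, -0.8]
width: -0.0
```

```bash
python3 - <<'E'
from sim import *
where(); plan([((-75,0,150),22,-18,-180),((-88,0,125),22,-8,-180),((-88,0,115),21,0,-180)])
E
```

```text
t 14.1833 box TIP [-64.2  -1.7 188. ] box tcp [-53.8 -12.  161.7] approach(box) [ 0.344 -0.344 -0.874] jaw [ 0.131  0.939 -0.318] F [-1.9 -1.  -0.8] w -1.827391537802394e-05 q [ 0.05  0.31 -0.33  2.33  1.78  0.49 -0.25]
   slide [-23.8  28.8  13.4] dr [ 0.037 -0.003 -0.008]
(-75, 0, 150) q [ 0.14  0.42 -0.39  2.39  2.11  0.54 -0.53] err mm 0.0 deg 0.0
   slide [-45.1  45.5  24.8] dr [ 0.212 -0.004 -0.008]
(-88, 0, 125) q [ 0.43  0.49 -0.52  2.39  2.5   0.42 -0.72] err mm 1.8 deg 0.1
   slide [-49.4  53.1  32. ] dr [ 0.351 -0.007  0.01 ]
(-88, 0, 115) q [ 0.65  0.55 -0.64  2.34  2.7   0.27 -0.75] err mm 0.0 deg 0.0
```

jog_arm(
  motion=[
    {"slide": [-12, 14, 7], "dr": [0.02, 0, 0], "hand": 1},
    {"slide": [-24, 29, 13], "dr": [0.04, 0, 0], "hand": 1},
    {"slide": [-35, 37, 19], "dr": [0.12, 0, 0], "hand": 1},
    {"slide": [-45, 45, 25], "dr": [0.21, 0, 0], "hand": 1},
    {"slide": [-47, 49, 28], "dr": [0.28, 0, 0], "hand": 1},
    {"slide": [-49, 53, 32], "dr": [0.35, 0, 0.01], "hand": 1},
    {"slide": [-49, 53, 32], "dr": [0.35, 0, 0.01], "hand": 1},
    {"slide": [-49, 53, 32], "dr": [0.35, 0, 0.01], "hand": 1},
  ],
)

```text
t: 14.85
tool_pos: [0.5784, -0.0386, 0.0887]
tcp_rot: [-1.461, -0.609, -0.358]
wrist_force: [-0.1, 0.9, -0.0]
width: 0.0003
```

```bash
python3 - <<'E'
from sim import *
where(); L=[]
l=np.radians(21)
for th in(.97,.8,.6,.4,.2,.1,0,-.05):
    c_=np.array([-18-57*np.sin(th)-10*np.cos(th),113.5-57*np.cos(th)+10*np.sin(th)])
    t=c_-11*np.array([np.cos(l),np.sin(l)]); L.append(((round(t[0],1),0,round(t[1],1)),21,0,-180))
plan(L)
E
```

```text
t 14.85 box TIP [-79.8  -4.1 119.2] box tcp [-68.7  -4.3  91.3] approach(box) [ 0.37  -0.008 -0.929] jaw [ 0.013  1.    -0.004] F [-0.1  0.9 -0. ] w 0.0002951636498223367 q [ 0.61  0.53 -0.62  2.31  2.66  0.25 -0.75]
   slide [-13.8  30.8   4.4] dr [ 0.008 -0.01   0.012]
(np.float64(-80.9), 0, np.float64(85.6)) q [ 0.62  0.63 -0.62  2.31  2.71  0.33 -0.74] err mm 0.0 deg 0.0
   slide [-12.6  40.6   4.5] dr [ 0.008 -0.01   0.012]
(np.float64(-76.1), 0, np.float64(77.0)) q [ 0.6   0.66 -0.61  2.3   2.71  0.34 -0.73] err mm 0.0 deg 0.0
   slide [-8.9 51.5  4.6] dr [ 0.008 -0.01   0.012]
(np.float64(-68.7), 0, np.float64(68.2)) q [ 0.59  0.68 -0.6   2.28  2.71  0.35 -0.73] err mm 0.0 deg 0.0
   slide [-3.2 61.5  4.8] dr [ 0.008 -0.01   0.012]
(np.float64(-59.7), 0, np.float64(61.0)) q [ 0.57  0.7  -0.59  2.25  2.7   0.35 -0.72] err mm 0.0 deg 0.0
   slide [ 4.4 70.2  4.9] dr [ 0.008 -0.01   0.012]
(np.float64(-49.4), 0, np.float64(55.7)) q [ 0.54  0.71 -0.57  2.23  2.69  0.34 -0.72] err mm 0.0 deg 0.0
   slide [ 8.8 74.   5. ] dr [ 0.008 -0.01   0.012]
(np.float64(-43.9), 0, np.float64(53.8)) q [ 0.53  0.71 -0.57  2.22  2.68  0.33 -0.71] err mm 0.0 deg 0.0
   slide [13.5 77.2  5.1] dr [ 0.008 -0.01   0.012]
(np.float64(-38.3), 0, np.float64(52.6)) q [ 0.52  0.71 -0.56  2.2   2.67  0.32 -0.71] err mm 0.0 deg 0.0
   slide [16.  78.8  5.1] dr [ 0.008 -0.01   0.012]
(np.float64(-35.4), 0, np.float64(52.1)) q [ 0.52  0.71 -0.55  2.2   2.67  0.32 -0.71] err mm 0.0 deg 0.0
```

jog_arm(
  motion=[
    {"slide": [-9, 15, 3], "dr": [0.008, -0.01, 0.012], "hand": 1},
    {"slide": [-14, 28, 4.5], "dr": [0.008, -0.01, 0.012], "hand": 1},
    {"slide": [-13.5, 35, 4.5], "dr": [0.008, -0.01, 0.012], "hand": 1},
    {"slide": [-12.6, 40.6, 4.5], "dr": [0.008, -0.01, 0.012], "hand": 1},
    {"slide": [-11, 46, 4.6], "dr": [0.008, -0.01, 0.012], "hand": 1},
    {"slide": [-9, 51.5, 4.6], "dr": [0.008, -0.01, 0.012], "hand": 1},
    {"slide": [-6, 56.5, 4.7], "dr": [0.008, -0.01, 0.012], "hand": 1},
    {"slide": [-3, 61.5, 4.8], "dr": [0.008, -0.01, 0.012], "hand": 1},
    {"slide": [-3, 61.5, 4.8], "dr": [0.008, -0.01, 0.012], "hand": 1},
  ],
)

```text
t: 15.6
tool_pos: [0.6074, -0.0229, 0.0354]
tcp_rot: [-1.454, -0.612, -0.328]
wrist_force: [-1.5, 0.6, -0.2]
width: 0.0002
```

```bash
python3 - <<'E'
from sim import *
where()
L=[]
l=np.radians(21)
for th in(.4,.3,.2,.1,0,-.05):
    c_=np.array([-18-57*np.sin(th)-10*np.cos(th),113.5-57*np.cos(th)+10*np.sin(th)])
    t=c_-11*np.array([np.cos(l),np.sin(l)]); L.append(((round(t[0],1),0,round(t[1],1)),21,0,-180))
plan(L); lid()
a=grab_frame("scene"); P=proj(a,w(-50,0,80)); print(P)
q=box(cloud(a,300,120,400,260)); m=(abs(q[:,1]+8)<8)&(q[:,0]<-5)&(q[:,0]>-110)&(q[:,2]>20)&(q[:,2]<200); q=q[m]
for z in range(20,200,8):
    k=abs(q[:,2]-z)<4
    if k.sum(): print(z,k.sum(),np.percentile(q[k][:,0],[5,50,95]).round())
E
```

```text
t 15.6 box TIP [-61.9   5.7  60.1] box tcp [-51.3   5.9  32. ] approach(box) [ 0.355  0.007 -0.935] jaw [-0.008  1.     0.004] F [-1.5  0.6 -0.2] w 0.00022284266500560238 q [ 0.52  0.68 -0.57  2.24  2.67  0.32 -0.72]
   slide [ 2.5 -0.1 -5.9] dr [-0.007  0.006 -0.004]
(np.float64(-59.7), 0, np.float64(61.0)) q [ 0.56  0.69 -0.58  2.25  2.71  0.34 -0.73] err mm 0.0 deg 0.0
   slide [ 6.1  4.4 -6. ] dr [-0.007  0.006 -0.004]
(np.float64(-54.7), 0, np.float64(58.1)) q [ 0.55  0.7  -0.58  2.24  2.7   0.34 -0.72] err mm 0.0 deg 0.0
   slide [10.2  8.5 -6. ] dr [-0.007  0.006 -0.004]
(np.float64(-49.4), 0, np.float64(55.7)) q [ 0.54  0.7  -0.57  2.23  2.69  0.34 -0.72] err mm 0.0 deg 0.0
   slide [14.7 12.2 -6.1] dr [-0.007  0.006 -0.004]
(np.float64(-43.9), 0, np.float64(53.8)) q [ 0.53  0.71 -0.56  2.22  2.69  0.33 -0.72] err mm 0.0 deg 0.0
   slide [19.5 15.3 -6.1] dr [-0.007  0.006 -0.004]
(np.float64(-38.3), 0, np.float64(52.6)) q [ 0.52  0.71 -0.56  2.2   2.68  0.32 -0.72] err mm 0.0 deg 0.0
   slide [22.  16.8 -6.2] dr [-0.007  0.006 -0.004]
(np.float64(-35.4), 0, np.float64(52.1)) q [ 0.51  0.71 -0.55  2.2   2.68  0.32 -0.71] err mm 0.0 deg 0.0
lid z=-0.0041x-0.0006y+190.2 at 20: 190.2 at 240: 189.3 5467
[352.00380179 226.37801893]
44 4 [-65. -64. -60.]
52 14 [-62. -59. -56.]
60 8 [-55. -53. -51.]
68 12 [-66. -51. -47.]
76 16 [-68. -58. -44.]
84 16 [-64. -44. -32.]
92 20 [-66. -37. -29.]
100 17 [-72. -32.  -6.]
108 38 [-90. -71. -24.]
116 27 [-87. -25.  -8.]
124 19 [-78. -24.  -7.]
132 11 [-79. -72. -70.]
140 10 [-81. -75. -73.]
148 7 [-83. -78. -75.]
156 12 [-85. -78.  -7.]
164 49 [-87. -18.  -7.]
172 14 [-84. -23. -13.]
188 1 [-80. -80. -80.]
196 11 [-80. -76. -74.]
```

jog_arm(
  motion=[
    {"slide": [2.5, 0, -2], "dr": [0, 0, 0], "hand": 1},
    {"slide": [6, 4.4, -4], "dr": [0, 0, 0], "hand": 1},
    {"slide": [8, 6.5, -5], "dr": [0, 0, 0], "hand": 1},
    {"slide": [10, 8.5, -6], "dr": [0, 0, 0], "hand": 1},
    {"slide": [12.5, 10.4, -6], "dr": [0, 0, 0], "hand": 1},
    {"slide": [14.7, 12.2, -6], "dr": [0, 0, 0], "hand": 1},
    {"slide": [17, 13.7, -6], "dr": [0, 0, 0], "hand": 1},
    {"slide": [19.5, 15.3, -6], "dr": [0, 0, 0], "hand": 1},
    {"slide": [19.5, 15.3, -6], "dr": [0, 0, 0], "hand": 1},
  ],
)

```text
t: 16.45
tool_pos: [0.6333, -0.0255, 0.0346]
tcp_rot: [-1.456, -0.612, -0.33]
wrist_force: [-0.7, -1.0, 0.5]
width: -0.0001
```

```bash
cat >> h.py <<'E'
def side(y0=-8,hw=8):
    a=grab_frame("scene")
    q=box(cloud(a,300,120,400,260)); m=(abs(q[:,1]-y0)<hw)&(q[:,0]<-5)&(q[:,0]>-110)&(q[:,2]>20)&(q[:,2]<200); q=q[m]
    for z in range(24,184,8):
        k=abs(q[:,2]-z)<4
        if k.sum(): print(z,k.sum(),np.percentile(q[k][:,0],[5,50,95]).round(),end="; ")
    print()
E
python3 - <<'E'
from h import *
where(); side(); lid()
E
```

```text
t 16.45 box TIP [-37.9  -1.4  53.2] box tcp [-27.2  -1.3  25.2] approach(box) [ 0.356  0.005 -0.934] jaw [-0.007  1.     0.003] F [-0.7 -1.   0.5] w -9.302389462944405e-05 q [ 0.49  0.69 -0.53  2.18  2.65  0.28 -0.71]
32 2 [-31. -30. -30.]; 40 6 [-29. -28. -25.]; 48 1 [-25. -25. -25.]; 56 4 [-32. -28. -25.]; 64 15 [-46. -34. -27.]; 72 14 [-42. -36. -26.]; 80 8 [-40. -37. -23.]; 88 7 [-42. -38. -23.]; 96 22 [-63. -42.  -9.]; 104 20 [-54. -43.  -8.]; 112 14 [-48. -18.  -7.]; 120 20 [-54. -23.  -7.]; 128 6 [-49. -47. -46.]; 136 3 [-51. -50. -50.]; 144 5 [-59. -53. -51.]; 152 3 [-56. -55. -53.]; 160 29 [-60. -13.  -7.]; 168 18 [-25. -19.  -5.]; 176 3 [-24. -24. -22.]; 
lid z=-0.0038x-0.0002y+190.2 at 20: 190.1 at 240: 189.3 5499
```

jog_arm(
  motion=[
    {"slide": [1.4, 0.5, 0], "dr": [0, 0, 0], "hand": 1},
    {"slide": [2.8, 1, 0], "dr": [0, 0, 0], "hand": 1},
    {"slide": [3.7, 1.4, 0], "dr": [0, 0, 0], "hand": 1},
    {"slide": [3.7, 1.4, 0], "dr": [0, 0, 0], "hand": 1},
  ],
)

```text
t: 16.88
tool_pos: [0.6336, -0.0249, 0.0339]
tcp_rot: [-1.456, -0.608, -0.326]
wrist_force: [-9.8, -3.4, 3.3]
width: -0.0001
```

jog_arm(
  motion=[
    {"slide": [1.9, 0.7, 0], "dr": [0, 0, 0], "hand": 1},
    {"slide": [1.9, 0.7, 0], "dr": [0, 0, 0], "hand": 1},
    {"slide": [-10, -5, 0], "dr": [0, 0, 0], "hand": 1},
    {"slide": [-35, -25, 0], "dr": [0, 0, 0], "hand": 1},
    {"slide": [-50, -55, 0], "dr": [0, 0, 0], "hand": 1},
    {"slide": [-60, -90, 0], "dr": [0, 0, 0], "hand": 1},
    {"slide": [-60, -120, 0], "dr": [0, 0, 0], "hand": 1},
    {"slide": [-60, -120, 0], "dr": [0, 0, 0], "hand": 1},
    {"slide": [-60, -120, 0], "dr": [0, 0, 0], "hand": 1},
  ],
)

```text
t: 17.63
tool_pos: [0.5244, -0.0481, 0.1004]
tcp_rot: [-1.458, -0.613, -0.329]
wrist_force: [0.3, -0.6, -1.0]
width: 0.0001
```

```bash
python3 - <<'E'
from h import *
where(); side(-6,10); lid()
a=grab_frame("scene"); b=grab_frame("top"); w_=grab_frame("wrist")
A=cv2.resize(a["img"][120:220,320:400],None,fx=5,fy=5,interpolation=2); W=cv2.resize(w_["img"],(800,500)) 
W=W[:, 200:600]
h=500
cv2.imwrite("pics/f.png",np.hstack([A[:500],W])[:,:,::-1])
for f in(b,w_):
  q=box(cloud(f,0,0,640,400)); m=(abs(q[:,1])<12)&(q[:,0]<-3)&(q[:,0]>-110)&(q[:,2]>20)&(q[:,2]<200);q=q[m]
  for z in range(24,184,8):
    k=abs(q[:,2]-z)<4
    if k.sum(): print(z,k.sum(),np.percentile(q[k][:,0],[5,50,95]).round(),end="; ")
  print()
E
```

```text
t 17.6333 box TIP [-129.8   -4.   144. ] box tcp [-119.2   -3.9  116. ] approach(box) [ 0.356  0.003 -0.935] jaw [-0.008  1.     0.   ] F [ 0.3 -0.6 -1. ] w 8.546296270861495e-05 q [ 0.99  0.57 -1.    2.39  2.23  0.31 -0.2 ]
32 3 [-31. -30. -30.]; 40 9 [-30. -28. -25.]; 48 1 [-27. -27. -27.]; 56 2 [-26. -25. -24.]; 64 1 [-25. -25. -25.]; 72 2 [-27. -26. -26.]; 80 2 [-25. -24. -24.]; 88 3 [-26. -23. -22.]; 96 8 [-27. -21.  -7.]; 104 6 [-26. -12.  -6.]; 112 13 [-27. -15.  -8.]; 120 14 [-24. -14.  -6.]; 128 1 [-22. -22. -22.]; 160 25 [-22. -10.  -6.]; 168 30 [-25. -19.  -5.]; 176 2 [-24. -23. -23.]; 
lid z=-0.0045x-0.0002y+190.3 at 20: 190.2 at 240: 189.2 5479
32 5 [-30. -30. -29.]; 40 5 [-28. -28. -27.]; 48 1 [-27. -27. -27.]; 56 1 [-27. -27. -27.]; 64 1 [-27. -27. -27.]; 72 1 [-27. -27. -27.]; 88 2 [-27. -27. -27.]; 96 1 [-27. -27. -27.]; 104 1 [-27. -27. -27.]; 112 8 [-27. -25. -24.]; 120 2 [-26. -25. -23.]; 160 21 [-21. -10.  -6.]; 168 44 [-23. -15.  -4.]; 176 6 [-25. -23.  -8.]; 
32 5 [-33. -33. -32.]; 104 26 [-5. -4. -4.]; 112 189 [-24.  -6.  -4.];
```

View pics/f.png

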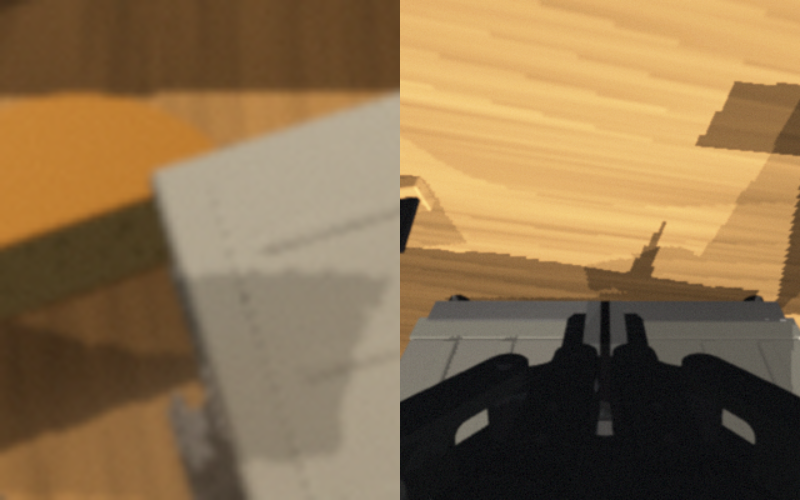

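Final picture: the lid is shut and the scene view shows the latch only as a blur, but the top-camera depth gives the lever face at -27 mm all the way from z 48 to 104, so it lies flat. One last check of the bar on the hook's outside, then hand in.

```bash
python3 - <<'E'
from h import *
for n in("top","scene"):
  q=box(cloud(grab_frame(n),0,0,640,400))
  for lo,hi in((-23,-17),(-14,14),(17,23)):
    m=(q[:,1]>lo)&(q[:,1]<hi)&(q[:,0]<-9)&(q[:,0]>-35)&(q[:,2]>150)&(q[:,2]<185); print(n,lo,q[m][:,[0,2]].round(0).astype(int).tolist()[:14])
side(-6,10); where(); print(np.abs(status.state()["qvel"]).max())
E
```

```text
top -23 [[-16, 168], [-16, 167], [-18, 166], [-19, 170]]
top -14 [[-9, 166], [-9, 162], [-10, 164], [-10, 163], [-10, 162], [-11, 168], [-11, 165], [-11, 161], [-12, 166], [-11, 163], [-11, 163], [-12, 167], [-12, 162], [-12, 158]]
top 17 [[-15, 162], [-16, 173], [-18, 165], [-19, 165], [-21, 164]]
scene -23 [[-21, 169], [-19, 171], [-19, 164], [-17, 167]]
scene -14 [[-24, 171], [-19, 168], [-24, 170], [-22, 170], [-20, 167], [-17, 168], [-12, 165], [-10, 164], [-25, 172], [-23, 171], [-20, 169], [-18, 168], [-15, 165], [-13, 160]]
scene 17 [[-20, 166], [-17, 169], [-21, 166], [-16, 162], [-21, 163], [-14, 159]]
32 5 [-31. -30. -29.]; 40 5 [-29. -28. -26.]; 48 2 [-25. -25. -24.]; 56 3 [-27. -26. -25.]; 64 1 [-25. -25. -25.]; 72 2 [-27. -26. -26.]; 80 2 [-27. -26. -25.]; 88 3 [-26. -23. -22.]; 96 5 [-27. -22. -11.]; 104 10 [-26. -12.  -6.]; 112 11 [-27. -15.  -9.]; 120 13 [-25. -14.  -6.]; 128 4 [-24. -17. -11.]; 160 22 [-22. -12.  -7.]; 168 34 [-25. -18.  -6.]; 176 3 [-24. -24. -22.]; 
t 18.0333 box TIP [-130.3   -2.6  142. ] box tcp [-119.7   -2.4  113.9] approach(box) [ 0.354  0.007 -0.935] jaw [-0.008  1.     0.004] F [ 0.5 -1.   0.3] w 0.00013474355323690507 q [ 0.98  0.58 -0.99  2.39  2.24  0.31 -0.21]
0.015398153950284573
```

The bar is at about (-18, 167), on its seat behind the lip. The lever is flat, the lid is shut and the robot is clear.

```bash
python3 -c "
from station import bot
print(bot.job_done())"
```

```text
the job is handed in; nothing more can be done
None
```

The carrier is shut and latched, and I handed the job in at about 18 s. I pushed the lid shut to its stop, lifted the bail over the lip and lowered it into the keeper. I then changed the arm's posture to reach the lever and pressed it flat with the closed fingertips.

**Last checks, in the carrier's frame:**
- **Lid:** its edge point stands at 190.2 mm, and the limit is 194.5 mm.
- **Bail bar:** it lies at about 18 mm in front of the wall and 167 mm up, give or take 2–3 mm, against a seat at 16 and 168 mm. It is behind the lip.
- **Lever:** after I let go, its face measured 27 mm in front of the wall all along, with 28 mm expected when flat. It had stopped against about 10 N on the last press.
- **Robot:** it stood clear of everything, with only sensor noise in the wrist force.

**What disagreed or was not checked:**
- **Fingertip position:** the real fingertips lie about 30 mm behind the reported TCP. My first lid push therefore stopped about 6° short. I allowed for the 30 mm in every later move.
- **Posture:** one steeply tilted pose ran up against the joint limits and had to be re-planned.
- **Joint near its limit:** at hand-in, joint 4 stood at 2.39 against a limit of 2.4.
- **Last picture:** it was too blurred to show the latch, so the lever and bar results rest on depth readings from the top and scene cameras.
- **Cheeses and tools:** I did not re-measure their positions at the end. The planned paths kept clear of them.

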